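Load the module carrier from the stack and wedge the row tight

TASK

Take the stack of three power modules apart and set each module flat on the carrier's plate between the two rails, straight behind the clip of its own colour. Then lay the brass wedge in the gap between the row and the slanted bar, thin end away from you, and drive it in along the bar until the row is packed tight against the finned heat sink and the wedge's thick end is about flush with the front end of the slanted bar. Leave the red screwdriver and the tweezers where they lie.

Things in the scene. Friction and masses are not known exactly. Their poses are not given: they have to be found in the camera images.
- module_red_center (a point): Red power module, painted case 60 x 38 x 36 mm high with bare aluminium long sides, black strips of two brass screws at both ends of its top; about 0.14 kg. Point: its centre, 18 mm above its underside; x along the 60 mm, z up. Same after a half turn: either way round is right. Lies beside the yellow one on a black foam pad 5 mm thick, 14 mm apart, under the green one.
- module_yellow_center (a point): Yellow power module, painted case 60 x 38 x 36 mm high with bare aluminium long sides, black strips of three brass screws at both ends of its top; about 0.14 kg. Point: its centre, 18 mm above its underside; x along the 60 mm, z up. Same after a half turn: either way round is right. Lies beside the red one on the foam pad, under the green one.
- module_green_center (a point): Green power module, painted case 60 x 38 x 36 mm high with bare aluminium long sides, black strips of four brass screws at both ends of its top; about 0.14 kg. Point: its centre, 18 mm above its underside; x along the 60 mm, z up. Same after a half turn: either way round is right. Lies across the tops of the other two, about a quarter turn to them.
- clip_red: flat red clip 17 x 20 x 6 mm on the carrier's plate before the front rail. Origin: middle of its underside, 6 mm over the table, axes as the carrier's. Its module's centre belongs 51.5 mm behind it (+x), 18 mm higher, long side along x. Clips change places. Here: mark of the red module's bay. Clips are 41 mm apart: modules set straight behind them lie about 3 mm apart.
- clip_yellow: flat yellow clip 17 x 20 x 6 mm on the carrier's plate before the front rail. Origin: middle of its underside, 6 mm over the table, axes as the carrier's. Its module's centre belongs 51.5 mm behind it (+x), 18 mm higher, long side along x. Clips change places. Here: mark of the yellow module's bay. The rails are 14 mm high over the table, 68 mm apart inside.
- clip_green: flat green clip 17 x 20 x 6 mm on the carrier's plate before the front rail. Origin: middle of its underside, 6 mm over the table, axes as the carrier's. Its module's centre belongs 51.5 mm behind it (+x), 18 mm higher, long side along x. Clips change places. Here: mark of the green module's bay. Once the row is tight, modules lie 1 to 8 mm nearer to the heat sink than set down.
- wedge_grip (a point): brass wedge 64 long, 30 high, 14 thick at the thin end, 33 at the thick end (mm), 0.25 kg, standing as used. On top a black grip block 30 (x) x 14 x 30 mm high. Point: the grip's centre, 45 mm above the underside, half-way along. x points to the thin end; straight face 12 mm away at +y; slanted face at -y, 2 mm away at the thin end, 21 at the thick end. Greased; driving it home takes 3 to 15 N, then it stops hard and stays.
- carrier: fixed carrier (mm, own frame: x to its rear, y left; origin at table height, mid-line of the row). Plate 6 thick, x -105..50, y -90..104. Rails at x -34, 34. Black finned heat sink: face at y 78. Slanted bar 40 high: face from (-46,-69) to (22,-49). Home, the wedge's grip is at (-14,-48), x axes parallel; set it down free near (-68,-60), then push it to the rear along the bar. It drives the row to y 59, 21, -17.
- screwdriver_mid (a point): red screwdriver, 146 mm long, 12 mm thick, lying between the stack and the wedge; its middle. Leave it (within 20 mm). Behind it stands the black bench supply, 170 mm tall: carry things over it or round its front.
- tweezers_mid (a point): light steel tweezers, 119 mm long, lying on the blue mat behind the stack; their middle. Leave them (within 20 mm).

How it is judged (in metres and radians):
On the way:
1. all three modules lie flat between the rails, each behind the clip of its own colour (y of module_red_center in the frame of clip_red between -0.012 and 0.012 m and x of module_red_center in the frame of carrier between -0.008 and 0.008 m and z of module_red_center in the frame of carrier between 0.02 and 0.028 m and angle between each of module_red_center, module_yellow_center, module_green_center's own z axis and vertical below 0.08 rad and angle between the x axis of each of module_red_center, module_yellow_center, module_green_center and the x axis of carrier, either way round below 0.12 rad and y of module_yellow_center in the frame of clip_yellow between -0.012 and 0.012 m and x of module_yellow_center in the frame of carrier between -0.008 and 0.008 m and z of module_yellow_center in the frame of carrier between 0.02 and 0.028 m and y of module_green_center in the frame of clip_green between -0.012 and 0.012 m and x of module_green_center in the frame of carrier between -0.008 and 0.008 m and z of module_green_center in the frame of carrier between 0.02 and 0.028 m), for 0.2 s.
At the end, for the whole second after the job is handed in: Each module flat between the rails behind its own clip (12 mm along the row, 8 mm across, square to 0.12 rad); the wedge flat in the gap, thick end at most 6 mm short of flush with the bar's front end (12 mm past at most); all at rest (all of step 1 and x of wedge_grip in the frame of carrier between -0.02 and -0.002 m and y of wedge_grip in the frame of carrier between -0.056 and -0.04 m and z of wedge_grip in the frame of carrier between 0.046 and 0.055 m and angle between wedge_grip's own z axis and vertical below 0.08 rad and linear speed of each of module_red, module_yellow, module_green, wedge below 0.01 m/s); the robot touches nothing.
It fails at once if the screwdriver is moved more than 20 mm (distance of screwdriver_mid from where it was at the start of the episode above 0.02 m).
It fails at once if the tweezers are moved more than 20 mm (distance of tweezers_mid from where it was at the start of the episode above 0.02 m).
It also fails if it takes over 115 s, if anything falls off the work surface, if the arm or the gripper's body presses on something with over 40 N, if the wrist force passes 120 N, or if a joint passes its speed limit or range.

ROBOT

A 6-joint arm with a two-finger parallel gripper is mounted at the origin on a cart in front of the work surface, level with it; the furniture and walls round the work are solid. World frame = base frame: x ahead of the robot, y to its left, z up, the work surface at z = 0. Lengths are in mm, angles in rad, forces in N, time in s.
With the tool pointing down it reaches from about 275 to 1000 mm from the base axis. Payload 8.4 kg.
Tool frame: the origin (TCP) lies on the centre line of the jaws, within the pads' length; the fingertips stand r.tip_reach ahead of it and the grasp point (between the pads) lies 3 mm ahead of it (r.tip_reach is the distance from the TCP to the fingertips, in mm); z points along the fingers, y is the direction in which the jaws open and shut (so a half turn about z gives the same grasp; the last joint's range is limited). The gripper opens to 85 mm and grips with 20 to 120 N. Pads are 22 mm wide; open, the fingers measure 114 mm over their backs; the gripper's body (76 mm by 85 mm) begins 54 mm behind the grasp point. The pads swing forward as they close: fully open they stand 13 mm farther back than shut.
Start: joints at [-1.251, 0.353, 1.633, -0, 1.155, -0.002], TCP at [197.67, -592.92, 253.281] pointing down, gripper open.
Joint ranges: [-2.63, 2.63], [-0.92, 2.1], [0.06, 2.66], [-1.3, 4.44], [0, 2.69], [-3.02, 3.02]. Speed limits (rad/s): [2.22, 2.22, 2.79, 3.14, 3.14, 3.14].

INTERFACE

Orientations are given as [roll, pitch, yaw] about the fixed x, y, z axes, in that order (R = Rz(yaw) Ry(pitch) Rx(roll)).
In Python, from rig import sense, optics, r, nets gives the robot as it stands. The module is installed in compiled form; this text tells all that it offers.
- The arm moves only by the tool carry_out, never from a script. Its argument "increments" is a list that holds one entry, the list of rows, each a list of 6 numbers: the shift along the tool's x, y, z normalised to -1 to 1, where 1 is 40 cm, then the turn, a rotation vector about the tool's x, y, z normalised to -1 to 1, where 1 is 60 degrees. A call has 1 to 5 rows; each row is the pose to reach, as a shift and turn from the pose commanded when the call began, along the tool's axes at that moment; what a row does not reach only later rows make up. A row lasts 1/12 s, in which the tool goes at most 41.7 mm and 7.16 degrees, less where a joint would pass 70% of its speed; a pose out of reach is approached as far as the arm can. A call with a number of a shift or a turn outside -1 to 1 is refused whole. A call with a gripper value outside its range is refused whole. "hand" is the closure, from 0 (fully open) to 1 (shut), set as the call begins (left out, the last holds). The fingers move at their own pace and stop on an object; "squeeze" is the grip in N (left out, the last holds). Time passes only in rows, so rows that repeat a pose let the fingers close. It gives the time, the measured TCP pose, the force and the opening at its end, in the units of the state.
- sense(): the state, without advancing time (a new reading comes with each control period).
- optics.grab_frame(name): name is "scene" or "top"; returns a dict with "img" (384x512x3 uint8, red, green, blue), "range_z" (384x512 float32, mm along the optical axis (not along the pixel's ray), 0 where there is no reading), "fov_y" (degrees; the focal length in pixels is half the picture's height over the tangent of half this angle, whatever the lens; pixels are square), "cx", "cy" (the principal point, pixels), "k1" (the pictures are not rectified: a ray, as slopes to the right and down, at radius r is drawn at 1 + k1 r^2 times it, then the intrinsics apply), "R" (3x3) and "t" (3): a world point X has camera coordinates R X + t. Camera axes: x right, y down, z forward; pixel columns grow to the right and rows downward; lengths in mm; the calibration is good to about 2 mm. A picture is of the moment at which its call begins.
- r.sign_off(): hands the job in, once; it reports no verdict.
Trained networks look in the newest picture that a camera, given by its name, has taken for a name from the list of things; names that differ only in an ending like _2 or _b are one class to them, and where a whole thing is asked for, a point or a joint stands for the part that bears it (a point fixed in the world has none). Each returns a list of dicts, best first, with "confidence" (0 to 1); they miss things now and then, are a little off and sometimes report something else, mostly with a low value. They report only what shows in the picture. A call takes as long as a camera call.
- nets.trace(target, camera): "mask" (384x512 bool, what is visible of it).
- nets.tip_of(target, camera): "point" ([x, y, z] in mm, in world coordinates, good to about 4 mm: a listed point, or the origin of a listed thing).
The state is a dict: "clock": time; "qpos": joint angles; "qvel": joint speeds; "joint_efforts": joint torques, N m; "eef_pos": TCP position; "tcp_rot": TCP orientation; "contact_force": force on the tool from outside, world axes, zero at the start; "wrist_torque": the same for the moment, N m; "opening": opening from 0.0 (shut) to 1.0 (fully open).
Only numpy, scipy, OpenCV 4.12 (cv2) and the standard library are available. Lean on these libraries where they do the work, as an engineer would, in place of code of your own. Each camera call takes 0.05 s, during which the arm holds its last target.

## Working session

There is one attempt and no reset: what is moved stays moved. The work goes in short steps, Python scripts to look and compute and a tool call to move; the robot and the scene stay as the last step left them, time stands still between calls to the robot, and variables do not carry over. Pictures are saved under pics/ and viewed, and the job is handed in when it is done.

Besides the shell and the picture viewer there is one more tool, called after "Call:" as name([rows], argument=value, ...), one row to a line, values as JSON. carry_out: Moves the arm, as the interface text tells. Its arguments: {"type":"object","properties":{"increments":{"type":"array","items":{"type":"array","items":{"type":"array","items":{"type":"number","minimum":-1,"maximum":1}}}},"hand":{"type":"number"},"squeeze":{"type":"number"}},"required":["increments"]}

```bash
mkdir -p pics; ls
cat > h.py <<'E'
import numpy as np, cv2
from rig import sense, optics, r, nets
def K(f):
    fl=192/np.tan(np.radians(f['fov_y'])/2); return np.array([[fl,0,f['cx']],[0,fl,f['cy']],[0,0,1.]])
def cloud(f):
    k=K(f); D=np.array([f['k1'],0,0,0,0.]); v,u=np.mgrid[0:384,0:512]
    p=np.stack([u,v],-1).reshape(-1,1,2).astype(np.float64)
    n=cv2.undistortPoints(p,k,D).reshape(384,512,2); z=f['range_z'].astype(float)
    c=np.dstack([n[...,0]*z,n[...,1]*z,z]); w=(c-np.array(f['t']))@np.array(f['R']); w[z==0]=np.nan
    return w
def proj(f,X):
    X=np.atleast_2d(X).astype(float); rv=cv2.Rodrigues(np.array(f['R'],float))[0]
    return cv2.projectPoints(X.reshape(-1,1,3),rv,np.array(f['t'],float),K(f),np.array([f['k1'],0,0,0,0.]))[0].reshape(-1,2)
def save(f,n,s=1.5): cv2.imwrite('pics/'+n,cv2.resize(f['img'][...,::-1],None,fx=s,fy=s))
E
python3 - <<'E'
from h import *
print(sense()); print(r.tip_reach)
for c in ['scene','top']:
    f=optics.grab_frame(c); save(f,c+'0.png'); np.savez(c+'0.npz',**f)
    print(c,-np.array(f['R']).T@np.array(f['t']),f['fov_y'],f['k1'])
    for n in ['module_red_center','module_yellow_center','module_green_center','clip_red','clip_yellow','clip_green','wedge_grip','carrier','screwdriver_mid','tweezers_mid']:
        print(n,[(np.round(d['point'],1),round(d['confidence'],2)) for d in nets.tip_of(n,c)[:2]])
E
```

```text
pics
{'clock': 0.0, 'qpos': array([-1.25140568e+00,  3.53658624e-01,  1.63412726e+00, -3.07654446e-05,
        1.15519704e+00, -2.38975989e-03]), 'qvel': array([ 1.77950905e-04,  3.02505622e-04, -6.27256684e-05, -1.21761164e-03,
       -1.55621390e-04, -1.65834606e-04]), 'joint_efforts': array([-4.23548427e-04, -6.05252481e+01, -3.42065191e+01, -9.28525856e-05,
        9.41554550e-03,  1.10214353e-05]), 'eef_pos': array([ 197.51903617, -592.50312463,  252.55805585]), 'tcp_rot': array([-3.14020231e+00,  2.48067215e-05,  3.21792861e-01]), 'contact_force': array([-0.29579926, -0.43058572,  0.28593152]), 'wrist_torque': array([-0.02748676,  0.01337217, -0.00901777]), 'opening': 1.0024939212856716}
22.0
scene [ -57.35393705 -465.40499146  578.90378059] 57.465850231765074 -0.06582002610908684
module_red_center [(array([ 481.1, -307.2,   24.9]), 0.63)]
module_yellow_center [(array([ 513.5, -348.6,   22.1]), 0.62)]
module_green_center [(array([ 497.8, -329.9,   63.1]), 0.84)]
clip_red [(array([494.7, 205.2,   6.4]), 0.4)]
clip_yellow [(array([484.3, 289.2,   6.5]), 0.55)]
clip_green [(array(
[... 245 characters left out ...]
[ 617.8, -317.8,    7.6]), 0.51)]
top [335.5559356  -41.47860979 966.77269288] 53.49086816628837 -0.01925596675007964
module_red_center [(array([ 481.5, -307.7,   25.2]), 0.78)]
module_yellow_center [(array([ 510.7, -353.6,   22.3]), 0.47)]
module_green_center [(array([ 495.8, -332.5,   64.9]), 0.62)]
clip_red [(array([495. , 211.4,   4.3]), 0.5), (array([ 508.9, -353.1,   22.8]), 0.25)]
clip_yellow [(array([485.4, 286.1,   6.3]), 0.37)]
clip_green [(array([491.5, 242.5,   6.5]), 0.62)]
wedge_grip [(array([470.3, -23.5,  45.8]), 0.5)]
carrier [(array([494.7, 208.8,   2.7]), 0.66)]
screwdriver_mid [(array([ 408.8, -172.9,    4.5]), 0.54)]
tweezers_mid [(array([ 620.3, -318. ,    8.8]), 0.59)]
```

View pics/scene0.png

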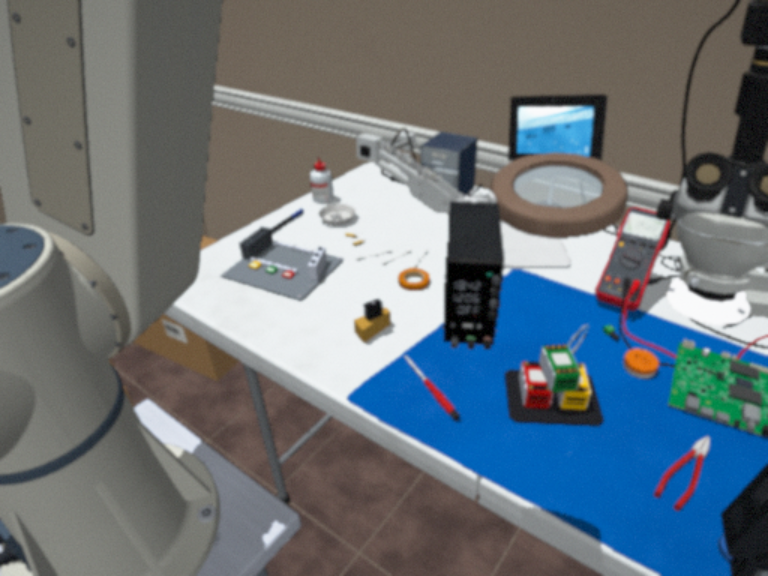

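View pics/top0.png

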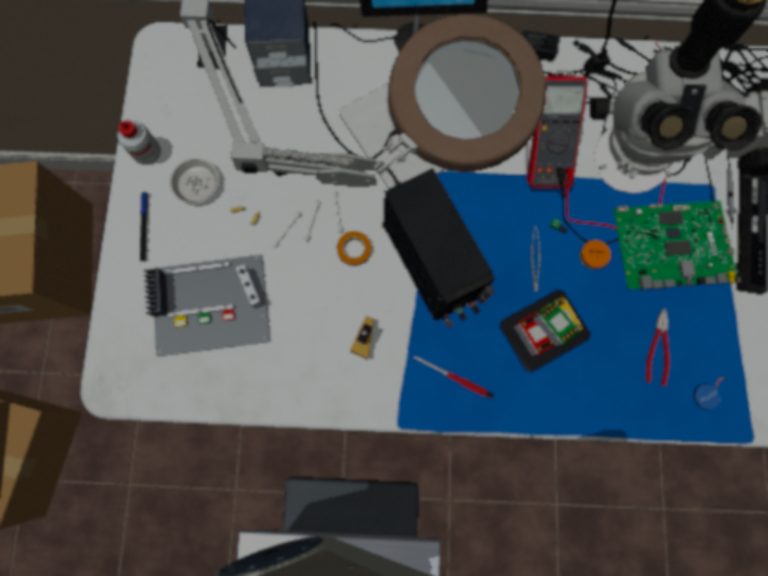

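Run:
```python
from h import *
f={k:v for k,v in np.load('top0.npz').items()}; g={k:v for k,v in np.load('scene0.npz').items()}
def crop(f,u0,v0,u1,v1,n,s): cv2.imwrite('pics/'+n,cv2.resize(f['img'][v0:v1,u0:u1,::-1],None,fx=s,fy=s,interpolation=cv2.INTER_CUBIC))
crop(f,85,160,265,240,'tc.png',4.4); crop(f,325,185,405,255,'ts.png',8); crop(g,330,220,410,290,'ss.png',8); crop(g,140,150,240,200,'sc.png',8)
for f,n in((f,'top'),(g,'scene')):
    w=cloud(f)
    for t,lo,hi in (('stack',(430,-420),(580,-260)),):
        m=(w[...,0]>lo[0])&(w[...,0]<hi[0])&(w[...,1]>lo[1])&(w[...,1]<hi[1])
        for a,b in((-5,3),(3,10),(36,48),(70,85)):
            q=w[m&(w[...,2]>a)&(w[...,2]<b)]
            print(n,a,b,len(q),q.mean(0).round(1) if len(q) else '', cv2.minAreaRect(q[:,:2].astype(np.float32)) if len(q)>5 else '')
```

```text
top -5 3 1223 [ 514.6 -350.3    1.1] ((504.929443359375, -340.47357177734375), (158.81329345703125, 149.97503662109375), 89.90779876708984)
top 3 10 1302 [ 496.2 -330.1    6. ] ((504.96270751953125, -339.95440673828125), (149.8487548828125, 159.65185546875), 0.051352594047784805)
top 36 48 415 [ 488.8 -318.4   42.1] ((495.13275146484375, -330.5765075683594), (61.87321472167969, 91.43328094482422), 31.851346969604492)
top 70 85 420 [ 493.5 -331.8   77.9] ((494.4739990234375, -332.4388122558594), (60.124656677246094, 38.93122100830078), 40.20286178588867)
scene -5 3 755 [ 486.9 -364.5    2.1] ((504.9761047363281, -340.0315246582031), (149.68136596679688, 159.81179809570312), 0.06800108402967453)
scene 3 10 1546 [ 484.5 -352.1    6.4] ((505.0793762207031, -339.961669921875), (159.79290771484375, 149.78216552734375), 89.93603515625)
scene 36 48 501 [ 483.2 -326.9   42.5] ((493.38330078125, -331.6014099121094), (62.975154876708984, 90.17469787597656), 30.347965240478516)
scene 70 85 451 [ 490.4 -334.9   77.9] ((493.0668029785156, -335.2583923339844), (60.8133430480957, 39.34904479980469), 38.66246795654297)
```

View pics/ts.png

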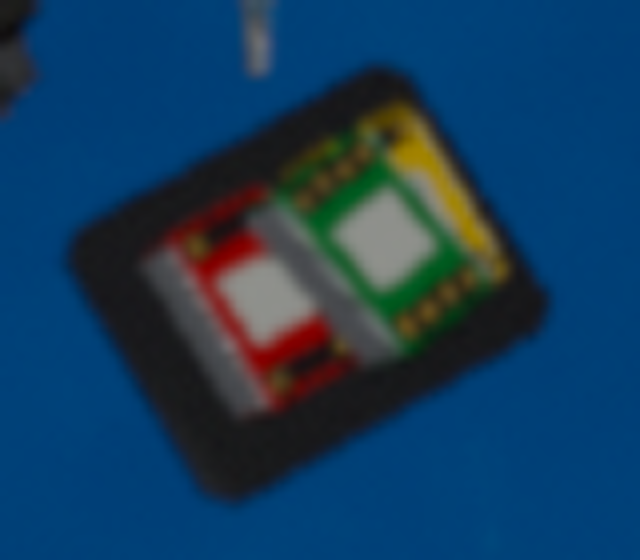

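View pics/ss.png

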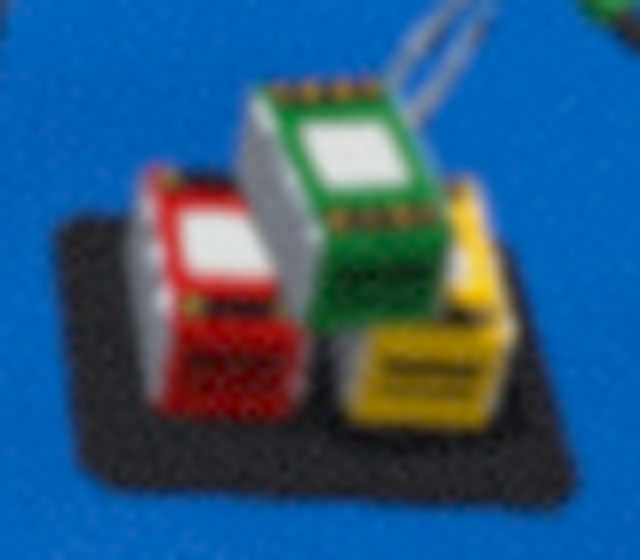

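View pics/tc.png

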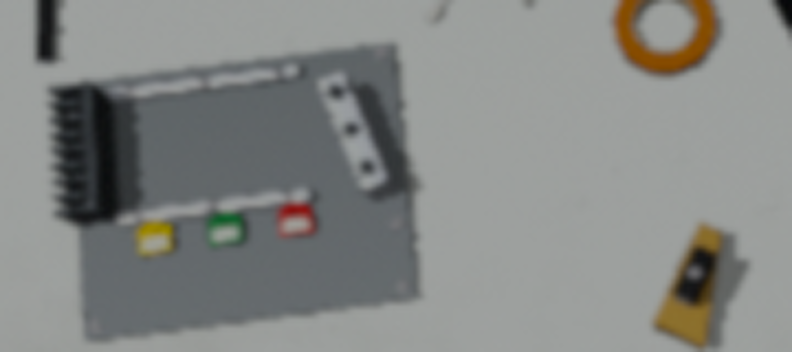

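View pics/sc.png

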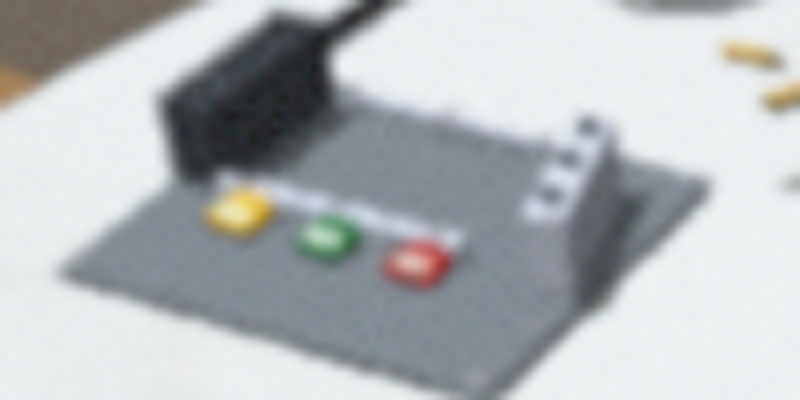

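Run:
```python
from h import *
for n in('top','scene'):
    f={k:v for k,v in np.load(n+'0.npz').items()}; w=cloud(f)
    def sel(lo,hi): return (w[...,0]>lo[0])&(w[...,0]<hi[0])&(w[...,1]>lo[1])&(w[...,1]<hi[1])&(w[...,2]>lo[2])&(w[...,2]<hi[2])
    R=lambda q:[np.round(x,1).tolist() for x in cv2.minAreaRect(q[:,:2].astype(np.float32))]
    print(n)
    q=w[sel((420,-60,15),(520,20,70))]; print('wedge zs',np.histogram(q[:,2],bins=range(15,75,5)))
    q=w[sel((420,-60,26),(520,20,34))]; print('wedge top',R(q),q.mean(0).round(1),len(q))
    q=w[sel((420,-60,50),(520,20,64))]; print('grip',R(q),q.mean(0).round(1),len(q))
    q=w[sel((380,100,0),(650,380,120))]; print('carr hist',np.histogram(q[:,2],bins=[0,4,8,11,16,30,35,38,43,48,60,80,100])[0])
    q=w[sel((500,120,36),(600,180,50))]; print('bar',R(q),len(q))
    q=w[sel((460,250,36),(620,380,120))]; print('sink',R(q),len(q),q[:,2].max())
    q=w[sel((380,120,4.),(620,340,8.5))]; print('plate',R(q),len(q))
    hsv=cv2.cvtColor(f['img'],cv2.COLOR_RGB2HSV)
    for c,(a,b) in dict(red=(0,6),yellow=(18,32),green=(55,85)).items():
        m=sel((460,170,4),(520,320,20))&(hsv[...,0]>=a)&(hsv[...,0]<=b)&(hsv[...,1]>80); q=w[m]
        print(c,len(q),q.mean(0).round(1) if len(q) else '',R(q) if len(q)>3 else '')
    for x in ['screwdriver_mid','tweezers_mid']:
        pass
```

```text
top
wedge zs (array([ 3,  3, 97, 69,  2,  4,  3,  2, 38, 33,  0]), array([15, 20, 25, 30, 35, 40, 45, 50, 55, 60, 65, 70]))
wedge top [[466.1, -28.1], [30.7, 64.2], 68.9] [459.6 -23.3  29.7] 162
grip [[467.1, -25.2], [13.0, 30.1], 66.1] [466.8 -25.2  59.6] 72
carr hist [3553 2683  588  400  152   61   59  203  153    3    0    0]
bar [[539.8, 171.7], [63.0, 16.0], 26.6] 125
sink [[525.8, 328.1], [75.2, 27.2], 9.5] 239 48.907615580858355
plate [[499.8, 232.3], [238.6, 210.6], 0.5] 2821
red 33 [498.4 205.2  12.2] [[496.7, 207.2], [17.8, 20.9], 10.7]
yellow 43 [484.6 286.8  11.4] [[482.2, 288.2], [18.0, 22.4], 9.3]
green 19 [493.4 248.5  11.3] [[492.8, 248.5], [6.0, 20.5], 2.5]
scene
wedge zs (array([ 34,  44,  45, 105,  17,  23,  17,  23,  22,  39,   0]), array([15, 20, 25, 30, 35, 40, 45, 50, 55, 60, 65, 70]))
wedge top [[467.4, -28.2], [32.2, 65.9], 73.5] [458.  -28.4  30.7] 137
grip [[467.7, -27.5], [15.0, 30.9], 69.1] [465.3 -29.3  58. ] 84
carr hist [2316  921  574  246  195   53   32  106  119    2    0    0]
bar [[541.4, 169.5], [64.3, 16.5], 24.9] 74
sink [[524.9, 329.3], [77.3, 29.7], 10.3] 158 48.66893918325821
plate [[515.5, 230.7], [205.5, 214.1], 0.5] 1102
red 13 [493.6 202.6  13.3] [[493.3, 203.7], [14.4, 15.8], 12.2]
yellow 27 [480.5 284.2  12.8] [[480.9, 286.1], [16.9, 19.0], 5.6]
green 8 [489.1 239.9  12.8] [[488.0, 239.9], [15.4, 5.4], 21.9]
```

```bash
cat > fit.py <<'E'
from h import *
from scipy.optimize import minimize
def edges():
    E=[]
    def seg(a,b,z): E.append((np.array([*a,z],float),np.array([*b,z],float)))
    seg((-105,-90),(50,-90),6);seg((-105,-90),(-105,104),6);seg((50,-90),(50,70),6)
    seg((-46,-69),(22,-49),40)
    for y in(): pass
    return E
def pts(n=60):
    P=[];D=[]
    for a,b in edges():
        t=np.linspace(0.03,.97,n)[:,None]; P.append(a+(b-a)*t)
    return np.vstack(P)
def T(p,P):
    c,s=np.cos(p[2]),np.sin(p[2]); return np.c_[p[0]+c*P[:,0]-s*P[:,1],p[1]+s*P[:,0]+c*P[:,1],P[:,2]]
if __name__=='__main__':
    P=pts(); G={}
    for n in('top','scene'):
        f={k:v for k,v in np.load(n+'0.npz').items()}
        g=cv2.GaussianBlur(cv2.cvtColor(f['img'],cv2.COLOR_RGB2GRAY).astype(np.float32),(0,0),1.0)
        m=np.hypot(cv2.Sobel(g,cv2.CV_32F,1,0),cv2.Sobel(g,cv2.CV_32F,0,1)); m=np.minimum(m,150); G[n]=(f,m)
    def cost(p,which):
        c=0
        for n in which:
            f,m=G[n]; uv=proj(f,T(p,P)).astype(np.float32)
            c-=cv2.remap(m,uv[:,0].reshape(1,-1),uv[:,1].reshape(1,-1),cv2.INTER_LINEAR).mean()
        return c
    for which in(('top',),('scene',),('top','scene')):
        best=min((minimize(cost,[541+a,238+b,.16+e],args=(which,),method='Nelder-Mead',options=dict(initial_simplex=[[541+a,238+b,.16+e],[545+a,238+b,.16+e],[541+a,242+b,.16+e],[541+a,238+b,.2+e]])) for a in(-5,0,5) for b in(-5,0,5) for e in(-.03,0,.03)),key=lambda o:o.fun)
        print(which,best.x.round(3),best.fun)
        p=best.x
    for n in G:
        f=G[n][0]; im=cv2.resize(f['img'][...,::-1],None,fx=4,fy=4,interpolation=cv2.INTER_CUBIC)
        X=[(-105,-90,6),(50,-90,6),(50,104,6),(-105,104,6),(-46,-69,40),(22,-49,40),(-34,70,14),(34,70,14),(-34,-45,14),(34,-45,14),(-40,78,49),(40,78,49)]
        for y in(59,18,-23,57): X.append((-51.5,y,12))
        uv=proj(f,T(p,np.array(X,float)))
        for a,b in((0,1),(1,2),(2,3),(3,0),(4,5),(6,8),(7,9),(10,11)): cv2.line(im,tuple(np.int32(uv[a]*4+2)),tuple(np.int32(uv[b]*4+2)),(255,0,255),1)
        for q in uv[12:15]: cv2.circle(im,tuple(np.int32(q*4+2)),3,(255,0,255),-1)
        u0,v0=np.int32(uv.min(0)*4-30); u1,v1=np.int32(uv.max(0)*4+30); cv2.imwrite(f'pics/fit_{n}.png',im[v0:v1,u0:u1][:600,:800])
E
python3 fit.py
```

```text
('top',) [5.42041e+02 2.38123e+02 1.75000e-01] -108.67036437988281
('scene',) [5.38697e+02 2.37719e+02 1.77000e-01] -136.47802734375
('top', 'scene') [5.41616e+02 2.38194e+02 1.75000e-01] -243.13729858398438
```

View pics/fit_top.png

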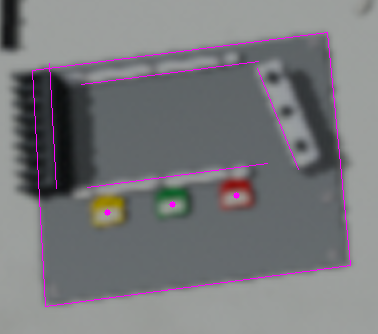

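View pics/fit_scene.png

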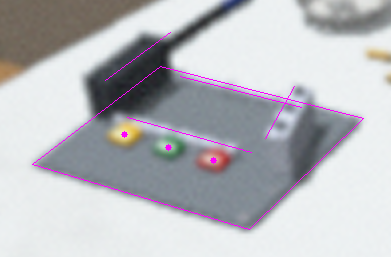

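```bash
cat > go.py <<'E'
import sys
from h import *
from scipy.spatial.transform import Rotation as Ro
s=sense(); p=np.array(s['eef_pos']); R=Ro.from_euler('xyz',s['tcp_rot'])
a=sys.argv[1:]; 
if a[0]=='c':  # carrier frame
    O=np.array([540.5,238.,0]);y=.175; x=np.array(list(map(float,a[1:4]))); c,sn=np.cos(y),np.sin(y)
    t=O+[c*x[0]-sn*x[1],sn*x[0]+c*x[1],x[2]]; yaw=float(a[4])+np.degrees(y)
else: t=np.array(list(map(float,a[:3]))); yaw=float(a[3])
d=R.inv().apply(t-p)/400; Rt=Ro.from_euler('xyz',[np.pi,0,np.radians(yaw)])
rv=np.degrees((R.inv()*Rt).as_rotvec())/60
print('clock',round(s['clock'],2),'at',p.round(1),'rpy',np.degrees(s['tcp_rot']).round(2),'F',s['contact_force'].round(1),'op',round(s['opening'],3))
print('target',t.round(1),yaw); print('row',d.round(4),rv.round(3),'rows needed',round(max(np.linalg.norm(t-p)/41.7,np.linalg.norm(rv)*60/7.16),1))
E
python3 go.py 494 -334 200 129.5
```

```text
clock 1.1 at [ 197.7 -592.9  253.3] rpy [-180.     -0.     18.44] F [-0.6 -0.3 -0.1] op 1.008
target [ 494. -334.  200.] 129.5
row [ 0.9075 -0.3798  0.1332] [ 0.    -0.    -1.851] rows needed 15.5
```

Call:
carry_out([
  [[0.09, -0.038, 0, 0, 0, -0.11], [0.18, -0.076, 0, 0, 0, -0.22], [0.27, -0.114, 0, 0, 0, -0.33], [0.36, -0.152, 0, 0, 0, -0.44], [0.45, -0.19, 0, 0, 0, -0.55]],
], hand=0)

```text
clock: 1.52
eef_pos: [345.4, -462.6, 253.4]
tcp_rot: [3.141, 0.0, 0.903]
contact_force: [-0.4, -1.1, 0.1]
opening: 1.003
```

```bash
python3 go.py 494 -334 200 129.5
```

```text
clock 1.52 at [ 345.4 -462.6  253.4] rpy [179.99   0.    51.73] F [-0.4 -1.1  0.1] op 1.003
target [ 494. -334.  200.] 129.5
row [0.4826 0.0925 0.1335] [ 0.     0.    -1.296] rows needed 10.9
```

Call:
carry_out([
  [[0.096, 0.018, 0.02, 0, 0, -0.118], [0.192, 0.036, 0.04, 0, 0, -0.236], [0.288, 0.054, 0.06, 0, 0, -0.354], [0.384, 0.072, 0.08, 0, 0, -0.472], [0.48, 0.09, 0.1, 0, 0, -0.59]],
])

```text
clock: 1.93
eef_pos: [493.5, -334.8, 213.1]
tcp_rot: [3.141, 0.0, 1.522]
contact_force: [1.0, -0.4, 0.4]
opening: 1.001
```

Call:
carry_out([
  [[0, 0, 0.02, 0, 0, -0.118], [0, 0, 0.04, 0, 0, -0.236], [0, 0, 0.06, 0, 0, -0.354], [0, 0, 0.08, 0, 0, -0.472], [0, 0, 0.1, 0, 0, -0.59]],
])

```text
clock: 2.35
eef_pos: [492.4, -336.0, 172.9]
tcp_rot: [3.142, 0.0, 2.14]
contact_force: [-0.2, -0.3, 0.0]
opening: 0.996
```

```bash
python3 go.py 494 -334 76 129.5
```

```text
clock 2.35 at [ 492.4 -336.   172.9] rpy [1.8000e+02 1.0000e-02 1.2261e+02] F [-0.2 -0.3  0. ] op 0.996
target [ 494. -334.   76.] 129.5
row [0.0022 0.0061 0.2423] [ 0.     0.    -0.115] rows needed 2.3
```

Call:
carry_out([
  [[0.002, 0.006, 0.05, 0, 0, -0.115], [0.002, 0.006, 0.12, 0, 0, -0.115], [0.002, 0.006, 0.19, 0, 0, -0.115], [0.002, 0.006, 0.23, 0, 0, -0.115], [0.002, 0.006, 0.24, 0, 0, -0.115]],
])

```text
clock: 2.77
eef_pos: [492.2, -333.1, 74.3]
tcp_rot: [-3.14, -0.004, 2.254]
contact_force: [-0.3, 0.1, -0.3]
opening: 0.999
```

```bash
python3 go.py 494 -334 76 129.5
python3 - <<'E'
from h import *
f=optics.grab_frame('scene'); cv2.imwrite('pics/a1.png',cv2.resize(f['img'][170:300,300:440,::-1],None,fx=5,fy=5,interpolation=cv2.INTER_CUBIC))
E
```

```text
clock 2.77 at [ 492.2 -333.1   74.3] rpy [-179.92   -0.26  129.14] F [-0.3  0.1 -0.3] op 0.999
target [ 494. -334.   76.] 129.5
row [-0.0045  0.002  -0.0042] [-0.001 -0.004 -0.006] rows needed 0.1
```

View pics/a1.png

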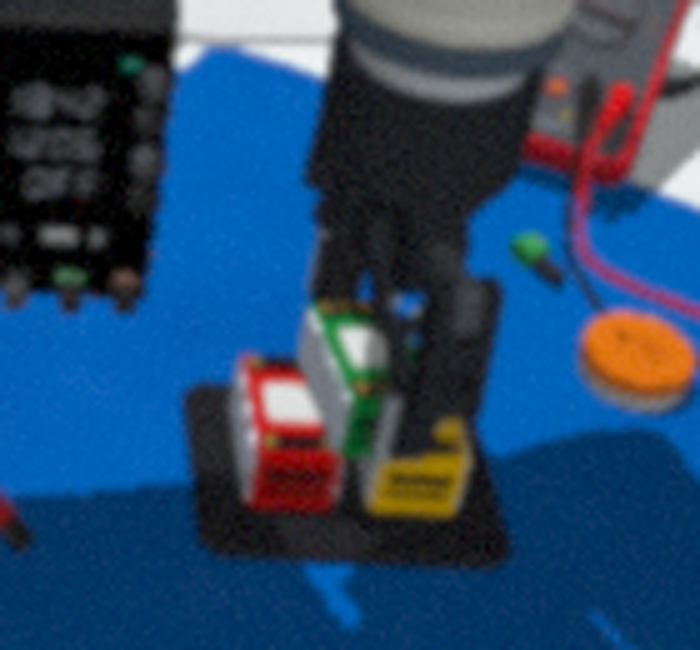

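Run:
```python
from h import *
f=optics.grab_frame('scene')
im=cv2.resize(f['img'][170:300,300:440,::-1],None,fx=5,fy=5,interpolation=cv2.INTER_CUBIC)
c=np.array([492.2,-333.1,56]); y=np.array([.777,.63,0]);x=np.array([-.63,.777,0])
for d,col in((y,(255,0,255)),(-y,(255,0,255)),(x,(255,255,0)),(-x,(255,255,0))):
    u=(proj(f,c+d*50)[0]-[300,170])*5; cv2.circle(im,tuple(np.int32(u)),6,col,-1); print(u)
cv2.imwrite('pics/a2.png',im)
w=cloud(f); m=(w[...,0]>400)&(w[...,0]<600)&(w[...,1]>-430)&(w[...,1]<-240)&(w[...,2]>82)&(w[...,2]<118)
q=w[m]; d=q-c; print(np.c_[d@y,d@x,q[:,2]][::12].round(0))
```

```text
[322.56172606 308.06536463]
[394.07388614 478.21037124]
[238.63314582 395.34556669]
[472.93767714 381.6989787 ]
[[ 68.  12. 115.]
 [ 40.  11. 115.]
 [ 44.  -2. 108.]
 [ 42.   5. 105.]
 [ 47.  10.  96.]
 [ 43.   5.  96.]
 [ 42.  -2.  93.]
 [ 42.  -7.  90.]
 [ 44.  -8.  86.]
 [ 42.  -7.  85.]
 [-50.   5. 118.]
 [-54.  11. 114.]
 [-45.  10.  98.]
 [-50.   7.  97.]
 [-74. -11. 117.]
 [-55.  -7.  96.]
 [-57.  -7.  95.]
 [-50.   9.  84.]
 [-57.   6.  88.]
 [-56.  -5.  84.]]
```

View pics/a2.png

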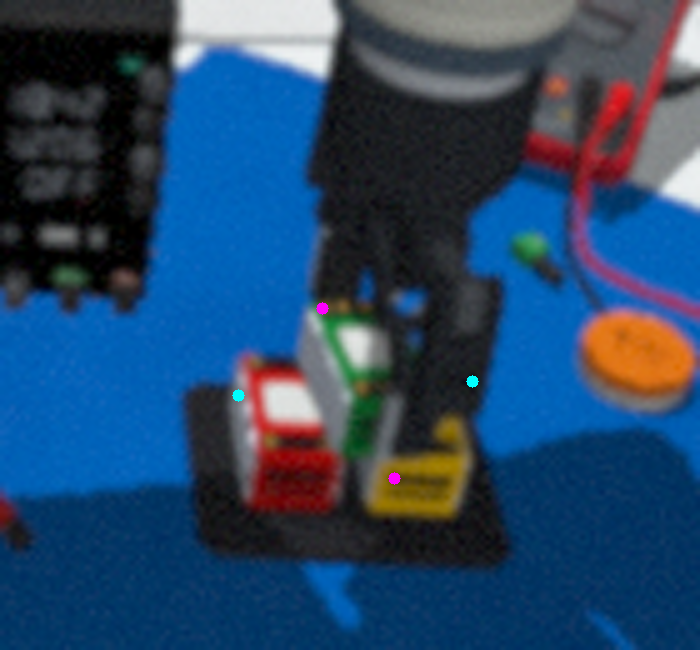

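Call:
carry_out([
  [[-0.002, 0.001, 0, 0, 0, 0], [-0.002, 0.001, 0, 0, 0, 0], [-0.002, 0.001, 0, 0, 0, 0], [-0.002, 0.001, 0, 0, 0, 0], [-0.002, 0.001, 0, 0, 0, 0]],
], hand=1, squeeze=50)

```text
clock: 3.28
eef_pos: [495.8, -335.4, 79.1]
tcp_rot: [3.141, 0.003, 2.254]
contact_force: [-0.0, 0.3, 5.4]
opening: 0.693
```

Call:
carry_out([
  [[0, 0, 0, 0, 0, 0], [0, 0, 0, 0, 0, 0], [0, 0, 0, 0, 0, 0]],
])

```text
clock: 3.53
eef_pos: [495.8, -335.4, 79.1]
tcp_rot: [3.141, 0.003, 2.254]
contact_force: [-0.4, 0.0, 6.7]
opening: 0.691
```

```bash
python3 go.py 494 -334 76 129.5
python3 - <<'E'
from h import *
f=optics.grab_frame('scene'); cv2.imwrite('pics/a3.png',cv2.resize(f['img'][170:300,300:440,::-1],None,fx=5,fy=5,interpolation=cv2.INTER_CUBIC))
E
```

```text
clock 3.53 at [ 495.8 -335.4   79.1] rpy [179.95   0.18 129.14] F [-0.4  0.   6.7] op 0.691
target [ 494. -334.   76.] 129.5
row [ 0.0055 -0.0014  0.0078] [ 0.001  0.003 -0.006] rows needed 0.1
```

View pics/a3.png

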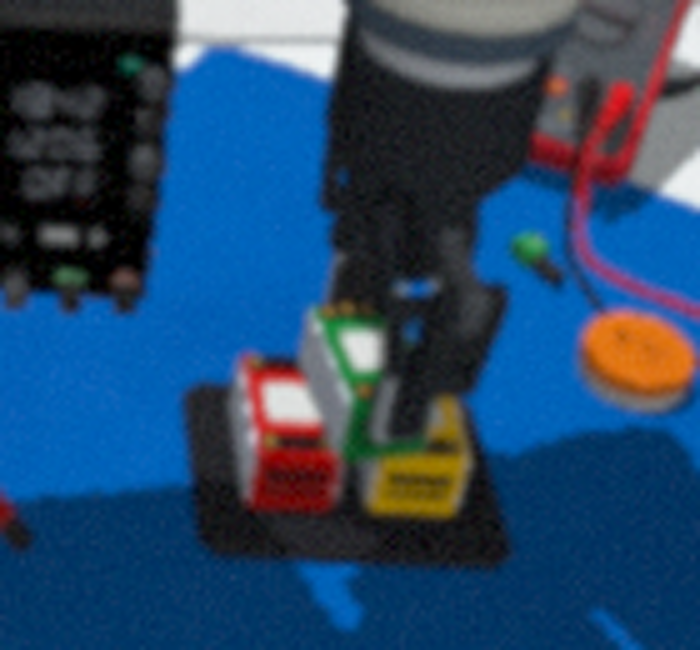

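Call:
carry_out([
  [[0, 0, -0.02, 0, 0, 0], [0, 0, -0.06, 0, 0, 0], [0, 0, -0.13, 0, 0, 0], [0, 0, -0.2, 0, 0, 0], [0, 0, -0.27, 0, 0, 0]],
])

```text
clock: 4.0
eef_pos: [494.3, -334.4, 187.1]
tcp_rot: [-3.141, -0.0, 2.254]
contact_force: [0.2, -0.6, -1.2]
opening: 0.688
```

```bash
python3 go.py 494 -334 260 129.5
python3 - <<'E'
from h import *
for n in('scene','top'):
    f=optics.grab_frame(n); np.savez(n+'1.npz',**f)
    w=cloud(f)
    R=lambda q:[np.round(x,1).tolist() for x in cv2.minAreaRect(q[:,:2].astype(np.float32))]
    hsv=cv2.cvtColor(f['img'],cv2.COLOR_RGB2HSV)
    u=proj(f,[494,-334,120])[0].astype(int); print(u)
    cv2.imwrite(f'pics/b_{n}.png',cv2.resize(f['img'][u[1]-60:u[1]+60,u[0]-70:u[0]+70,::-1],None,fx=4,fy=4,interpolation=cv2.INTER_CUBIC))
    m=(w[...,0]>420)&(w[...,0]<580)&(w[...,1]>-420)&(w[...,1]<-260)&(w[...,2]>37)&(w[...,2]<46)
    q=w[m]; print(n,len(q),R(q))
E
```

```text
clock 4.0 at [ 494.3 -334.4  187.1] rpy [-1.7999e+02 -1.0000e-02  1.2914e+02] F [ 0.2 -0.6 -1.2] op 0.688
target [ 494. -334.  260.] 129.5
row [ 0.0013  0.     -0.1822] [-0.    -0.    -0.006] rows needed 1.7
[377 224]
scene 785 [[495.1, -331.0], [62.4, 89.9], 32.0]
[378 211]
top 624 [[494.5, -328.0], [60.4, 86.6], 31.9]
```

View pics/b_scene.png

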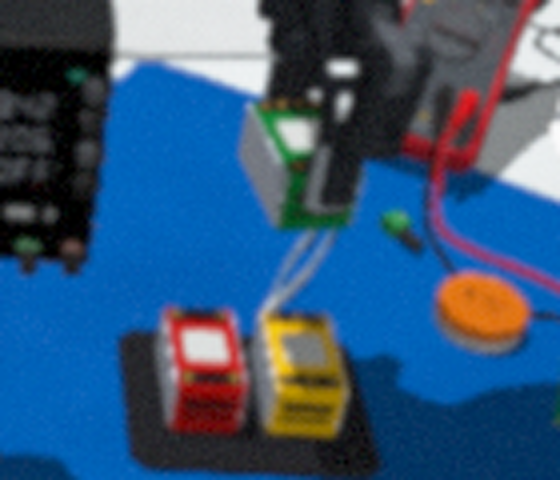

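View pics/b_top.png

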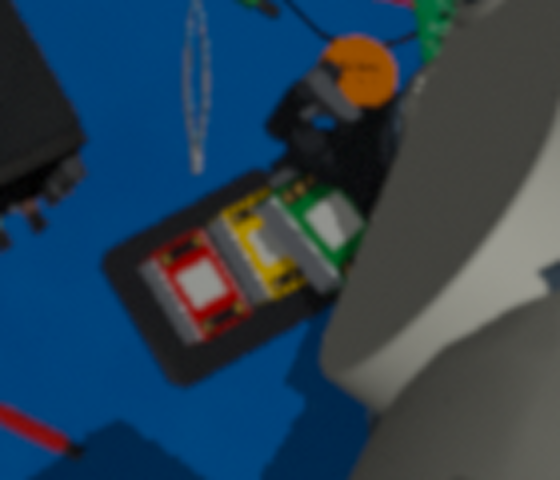

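```bash
cat > held.py <<'E'
from h import *
import sys
from scipy.spatial.transform import Rotation as Ro
def held(f,s):
    R=Ro.from_euler('xyz',s['tcp_rot']).as_matrix(); w=cloud(f); t=(w-np.array(s['eef_pos']))@R
    return t
E
python3 - <<'E'
from held import *
s=sense()
for n in('scene','top'):
    f={k:v for k,v in np.load(n+'1.npz').items()}; t=held(f,s)
    hsv=cv2.cvtColor(f['img'],cv2.COLOR_RGB2HSV)
    box=(abs(t[...,0])<35)&(abs(t[...,1])<45)&(t[...,2]>-10)&(t[...,2]<45)
    g=box&(hsv[...,0]>50)&(hsv[...,0]<90)&(hsv[...,1]>90)
    q=t[g]; print(n,len(q)); print(np.percentile(q,[1,5,50,95,99],axis=0).round(1))
    # silver side plane
    a=box&(hsv[...,1]<60)&(hsv[...,2]>70)&(t[...,2]>5)&(abs(t[...,1])<28)&(t[...,0]>10); q=t[a]; print('side',len(q),np.percentile(q,[5,50,95],axis=0).round(1) if len(q) else '')
    tp=box&(abs(t[...,1])<28)&(t[...,2]<5); q=t[tp]; print('top',len(q),np.percentile(q,[1,50,99],axis=0).round(1) if len(q) else '')
E
```

```text
scene 178
[[ -8.4 -33.7   1.8]
 [ -6.  -33.2   2.8]
 [ 16.  -31.1   8.6]
 [ 21.4  17.5  33.4]
 [ 22.1  20.4  34.5]]
side 128 [[ 23.3 -26.1   5.6]
 [ 24.   -4.3  17.3]
 [ 24.6  18.   29.8]]
top 269 [[ -8.1 -26.3  -8.3]
 [ 10.7   9.1   3.3]
 [ 23.8  27.9   4.9]]
top 127
[[ -7.  -20.9  -4.5]
 [ -3.7 -19.6  -3. ]
 [ 11.8   4.5  -0.4]
 [ 18.4  27.5   1.8]
 [ 19.3  28.9   2.8]]
side 102 [[ 20.7 -22.3   5.6]
 [ 21.5   1.5  15.2]
 [ 22.3  23.8  27.6]]
top 360 [[ -9.8 -25.8  -4.5]
 [  9.    0.7  -0.7]
 [ 21.9  27.    4.7]]
```

```bash
python3 - <<'E'
from h import *
f={k:v for k,v in np.load('top0.npz').items()}; w=cloud(f)
for x in range(350,800,50):
    print(x,[int(np.nanmax(np.r_[0,w[...,2][(w[...,0]>x)&(w[...,0]<x+50)&(w[...,1]>y)&(w[...,1]<y+50)]])) for y in range(-400,400,50)])
E
python3 go.py c 0 12.5 260 90
```

```text
350 [6, 7, 7, 16, 14, 7, 6, 5, 5, 4, 5, 5, 4, 3, 5, 5]
400 [8, 41, 9, 11, 16, 12, 5, 35, 5, 6, 5, 10, 10, 10, 10, 5]
450 [82, 82, 45, 7, 29, 166, 5, 64, 3, 4, 10, 14, 16, 17, 46, 6]
500 [76, 82, 45, 167, 169, 170, 4, 4, 5, 8, 8, 44, 17, 15, 48, 5]
550 [10, 12, 6, 168, 170, 171, 168, 15, 16, 4, 4, 45, 16, 17, 46, 13]
600 [21, 14, 6, 8, 170, 170, 171, 16, 16, 9, 8, 8, 4, 5, 4, 14]
650 [27, 13, 6, 6, 165, 170, 169, 175, 209, 229, 241, 241, 10, 20, 20, 15]
700 [310, 64, 6, 156, 156, 167, 153, 182, 205, 219, 239, 237, 22, 22, 21, 13]
750 [278, 87, 164, 163, 157, 159, 159, 140, 13, 3, 2, 194, 183, 22, 22, 113]
clock 4.1 at [ 497.  -336.2  191. ] rpy [179.86   0.47 129.14] F [-0.4  0.  -0.7] op 0.695
target [538.3 250.3 260. ] 100.0267614147894
row [ 1.0706  1.0061 -0.1788] [0.004 0.007 0.485] rows needed 14.2
```

Call:
carry_out([
  [[0, 0, -0.09, 0, 0, 0], [0.03, 0.03, -0.17, 0, 0, 0.02], [0.1, 0.095, -0.18, 0, 0, 0.08], [0.17, 0.16, -0.18, 0, 0, 0.15], [0.24, 0.225, -0.18, 0, 0, 0.22]],
])

```text
clock: 4.52
eef_pos: [503.6, -202.3, 258.1]
tcp_rot: [3.141, 0.001, 2.019]
contact_force: [1.2, 0.4, -2.0]
opening: 0.687
```

```bash
python3 go.py c 0 12.5 260 90
```

```text
clock 4.52 at [ 503.6 -202.3  258.1] rpy [1.7995e+02 5.0000e-02 1.1566e+02] F [ 1.2  0.4 -2. ] op 0.687
target [538.3 250.3 260. ] 100.0267614147894
row [ 0.9823  0.5682 -0.0052] [0.001 0.001 0.26 ] rows needed 10.9
```

Call:
carry_out([
  [[0.085, 0.05, 0, 0, 0, 0.05], [0.17, 0.1, 0, 0, 0, 0.1], [0.255, 0.15, 0, 0, 0, 0.15], [0.34, 0.2, 0, 0, 0, 0.2], [0.425, 0.25, 0, 0, 0, 0.25]],
])

```text
clock: 4.93
eef_pos: [518.7, -4.9, 257.3]
tcp_rot: [-3.141, -0.0, 1.759]
contact_force: [1.3, 0.2, -1.9]
opening: 0.687
```

```bash
python3 go.py c 0 12.5 200 90
```

```text
clock 4.93 at [518.7  -4.9 257.3] rpy [-179.99   -0.    100.78] F [ 1.3  0.2 -1.9] op 0.687
target [538.3 250.3 200. ] 100.0267614147894
row [0.6175 0.1674 0.1432] [-0.    -0.     0.013] rows needed 6.3
```

Call:
carry_out([
  [[0.09, 0.025, 0, 0, 0, 0.013], [0.18, 0.05, 0, 0, 0, 0.013], [0.28, 0.075, 0.02, 0, 0, 0.013], [0.37, 0.1, 0.04, 0, 0, 0.013], [0.46, 0.125, 0.06, 0, 0, 0.013]],
])

```text
clock: 5.35
eef_pos: [533.0, 185.4, 233.1]
tcp_rot: [3.141, -0.0, 1.748]
contact_force: [0.8, -0.0, -1.5]
opening: 0.686
```

Call:
carry_out([
  [[0.09, 0.025, 0.04, 0, 0, 0], [0.145, 0.04, 0.08, 0, 0, 0], [0.155, 0.042, 0.15, 0, 0, 0], [0.155, 0.042, 0.22, 0, 0, 0], [0.155, 0.042, 0.27, 0, 0, 0]],
])

```text
clock: 5.77
eef_pos: [537.8, 247.7, 122.9]
tcp_rot: [-3.139, 0.001, 1.75]
contact_force: [-1.4, 0.3, -2.1]
opening: 0.69
```

Call:
carry_out([
  [[0, 0, 0, 0, 0, 0], [0, 0, 0, 0, 0, 0]],
])

```text
clock: 5.93
eef_pos: [538.3, 247.0, 124.5]
tcp_rot: [-3.139, 0.001, 1.748]
contact_force: [-0.4, -0.3, 0.1]
opening: 0.688
```

```bash
python3 go.py c 0 12.5 55 90
```

```text
clock 5.93 at [538.3 247.  124.5] rpy [-1.7984e+02  4.0000e-02  1.0016e+02] F [-0.4 -0.3  0.1] op 0.688
target [538.3 250.3  55. ] 100.0267614147894
row [0.0082 0.002  0.1738] [-0.003  0.001  0.002] rows needed 1.7
```

Call:
carry_out([
  [[0.008, 0.002, 0.05, 0, 0, 0], [0.008, 0.002, 0.1, 0, 0, 0], [0.008, 0.002, 0.14, 0, 0, 0], [0.008, 0.002, 0.16, 0, 0, 0], [0.008, 0.002, 0.16, 0, 0, 0]],
])

```text
clock: 6.35
eef_pos: [539.4, 250.4, 61.2]
tcp_rot: [-3.141, 0.0, 1.748]
contact_force: [0.7, 0.3, -1.1]
opening: 0.692
```

```bash
cat > look.py <<'E'
from held import *
import sys
tag=sys.argv[1]; hue=dict(green=(50,90),red=(0,6),yellow=(18,32))[sys.argv[2]]
s=sense()
O=np.array([540.5,238.,0]);y=.175;C=np.array([[np.cos(y),-np.sin(y),0],[np.sin(y),np.cos(y),0],[0,0,1]])
for n in('scene','top'):
    f=optics.grab_frame(n); np.savez(f'{tag}_{n}.npz',**f); t=held(f,s); w=(cloud(f)-O)@C
    hsv=cv2.cvtColor(f['img'],cv2.COLOR_RGB2HSV)
    near=(abs(w[...,0])<45)&(w[...,1]>-60)&(w[...,1]<90)&(w[...,2]>10)&(w[...,2]<70)
    g=near&(hsv[...,0]>=hue[0])&(hsv[...,0]<=hue[1])&(hsv[...,1]>90); q=w[g]
    if len(q): print(n,len(q),'carrier-frame pct 2/50/98',np.percentile(q,[2,50,98],axis=0).round(1).tolist())
    u=proj(f,[540,240,20])[0].astype(int); a=max(u[0]-60,0)
    im=f['img'][u[1]-45:u[1]+45,a:u[0]+60,::-1]; cv2.imwrite(f'pics/{tag}_{n}.png',cv2.resize(im,None,fx=6,fy=6,interpolation=cv2.INTER_CUBIC))
E
python3 look.py c1 green;python3 go.py c 0 12.5 42 90
```

```text
scene 40 carrier-frame pct 2/50/98 [[-43.2, -3.2, 13.4], [-29.0, 4.6, 39.4], [18.2, 25.0, 63.1]]
top 62 carrier-frame pct 2/50/98 [[-44.0, -3.1, 11.1], [-8.6, 0.7, 59.7], [21.2, 19.9, 62.7]]
clock 6.45 at [540.2 250.9  62.6] rpy [ 1.7992e+02 -2.0000e-02  1.0015e+02] F [ 0.  -0.2 -1.2] op 0.69
target [538.3 250.3  42. ] 100.0267614147894
row [-0.0007 -0.0051  0.0515] [ 0.001 -0.     0.002] rows needed 0.5
```

View pics/c1_scene.png

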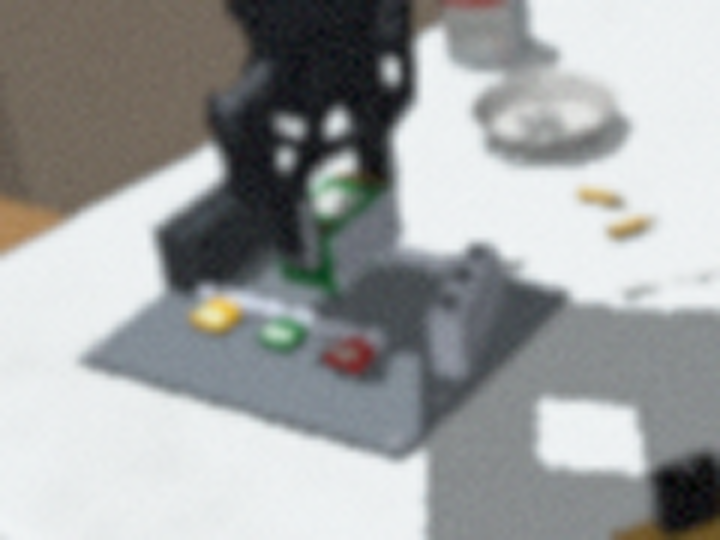

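View pics/c1_top.png

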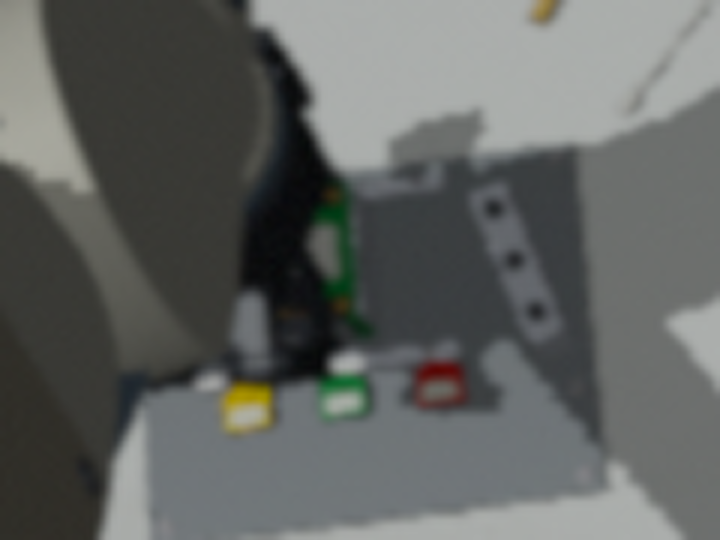

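Call:
carry_out([
  [[-0.001, -0.004, 0.01, 0, 0, 0], [-0.001, -0.004, 0.02, 0, 0, 0], [-0.001, -0.004, 0.03, 0, 0, 0], [-0.001, -0.004, 0.04, 0, 0, 0], [-0.001, -0.004, 0.043, 0, 0, 0]],
])

```text
clock: 6.87
eef_pos: [537.6, 249.9, 43.5]
tcp_rot: [-3.141, 0.0, 1.748]
contact_force: [-0.2, 0.5, -1.6]
opening: 0.684
```

Call:
carry_out([
  [[0, 0, 0.002, 0, 0, 0], [0, 0, 0.004, 0, 0, 0], [0, 0, 0.004, 0, 0, 0]],
])

```text
clock: 7.12
eef_pos: [537.9, 250.0, 42.3]
tcp_rot: [-3.141, 0.0, 1.748]
contact_force: [-0.5, 0.1, -1.6]
opening: 0.688
```

```bash
python3 go.py c 0 12.5 42 90
```

```text
clock 7.12 at [537.9 250.   42.3] rpy [-179.99    0.    100.16] F [-0.5  0.1 -1.6] op 0.688
target [538.3 250.3  42. ] 100.0267614147894
row [0.0005 0.0012 0.0008] [-0.     0.     0.002] rows needed 0.0
```

Not in contact yet; go down in small steps.

Call:
carry_out([
  [[0, 0.001, 0.003, 0, 0, 0], [0, 0.001, 0.006, 0, 0, 0], [0, 0.001, 0.009, 0, 0, 0], [0, 0.001, 0.009, 0, 0, 0]],
])

```text
clock: 7.45
eef_pos: [538.3, 250.2, 41.9]
tcp_rot: [-3.141, -0.0, 1.748]
contact_force: [-11.3, -4.5, 34.5]
opening: 0.691
```

```bash
python3 go.py c 0 12.5 38 90
```

```text
clock 7.45 at [538.3 250.2  41.9] rpy [-179.99   -0.    100.16] F [-11.3  -4.5  34.5] op 0.691
target [538.3 250.3  38. ] 100.0267614147894
row [0.0003 0.0002 0.0096] [-0.    -0.     0.002] rows needed 0.1
```

Call:
carry_out([
  [[0, 0, -0.005, 0, 0, 0], [0, 0, -0.007, 0, 0, 0]],
])

```text
clock: 7.62
eef_pos: [538.8, 250.3, 42.6]
tcp_rot: [3.14, -0.0, 1.748]
contact_force: [1.0, 0.1, -1.2]
opening: 0.691
```

Call:
carry_out([
  [[0, 0, 0, 0, 0, 0], [0, 0, 0, 0, 0, 0], [0, 0, 0, 0, 0, 0], [0, 0, 0, 0, 0, 0]],
], hand=0)

```text
clock: 7.95
eef_pos: [538.3, 250.1, 41.4]
tcp_rot: [-3.141, 0.0, 1.748]
contact_force: [0.1, -0.1, 0.1]
opening: 1.003
```

Call:
carry_out([
  [[0, 0, -0.04, 0, 0, 0], [0, 0, -0.13, 0, 0, 0], [0, 0, -0.23, 0, 0, 0], [0, 0, -0.33, 0, 0, 0], [0, 0, -0.42, 0, 0, 0]],
])

```text
clock: 8.37
eef_pos: [538.3, 250.1, 211.7]
tcp_rot: [3.141, -0.0, 1.748]
contact_force: [0.9, 1.0, -0.6]
opening: 1.003
```

```bash
python3 go.py 485 -310 230 122
```

```text
clock 8.37 at [538.3 250.1 211.7] rpy [179.98  -0.   100.16] F [ 0.9  1.  -0.6] op 1.003
target [ 485. -310.  230.] 122.0
row [-1.3547 -0.3781 -0.0459] [ 0.    -0.    -0.364] rows needed 13.5
```

Call:
carry_out([
  [[-0.1, -0.028, -0.02, 0, 0, -0.03], [-0.2, -0.056, -0.04, 0, 0, -0.06], [-0.3, -0.084, -0.05, 0, 0, -0.09], [-0.4, -0.112, -0.05, 0, 0, -0.12], [-0.5, -0.14, -0.05, 0, 0, -0.15]],
])

```text
clock: 8.78
eef_pos: [518.2, 42.8, 230.1]
tcp_rot: [3.141, 0.0, 1.907]
contact_force: [0.5, 0.5, -0.1]
opening: 0.999
```

```bash
python3 look.py d green
python3 - <<'E'
from h import *
for n in('scene','top'):
    f=optics.grab_frame(n); w=cloud(f); hsv=cv2.cvtColor(f['img'],cv2.COLOR_RGB2HSV)
    np.savez(f'd_{n}.npz',**f)
    R=lambda q:[np.round(x,1).tolist() for x in cv2.minAreaRect(q[:,:2].astype(np.float32))]
    u=proj(f,[494,-331,40])[0].astype(int)
    cv2.imwrite(f'pics/d2_{n}.png',cv2.resize(f['img'][u[1]-40:u[1]+40,u[0]-50:u[0]+50,::-1],None,fx=6,fy=6,interpolation=cv2.INTER_CUBIC))
    m=(w[...,0]>420)&(w[...,0]<580)&(w[...,1]>-420)&(w[...,1]<-260)&(w[...,2]>37)&(w[...,2]<46)
    q=w[m]; print(n,len(q),R(q))
E
python3 go.py 485 -310 200 122
```

```text
scene 83 carrier-frame pct 2/50/98 [[-33.0, -2.8, 17.9], [-29.4, 11.8, 37.5], [16.1, 26.6, 44.3]]
scene 778 [[494.2, -331.2], [61.4, 89.8], 30.9]
top 760 [[495.7, -330.0], [60.4, 91.1], 31.8]
clock 8.98 at [518.6  43.4 229.7] rpy [ 1.7999e+02 -1.0000e-02  1.0898e+02] F [-0.   0.1  0.7] op 1.0
target [ 485. -310.  200.] 122.0
row [-0.8082 -0.3667  0.074 ] [ 0.    -0.    -0.217] rows needed 8.5
```

View pics/d_top.png

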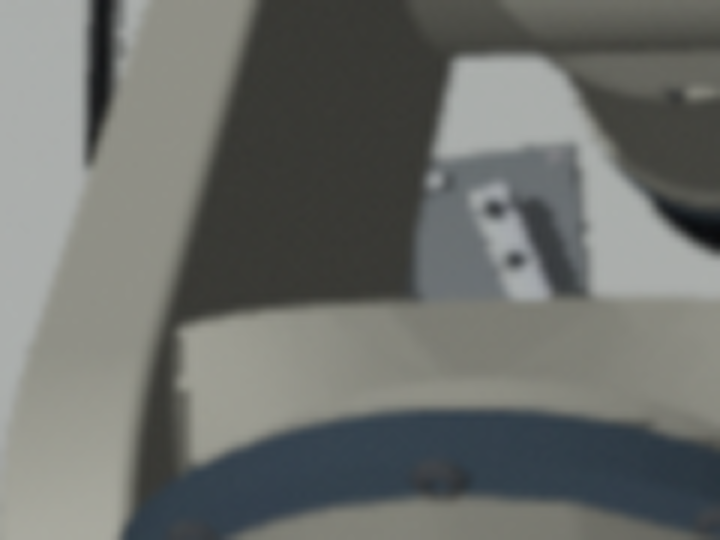

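View pics/d2_top.png

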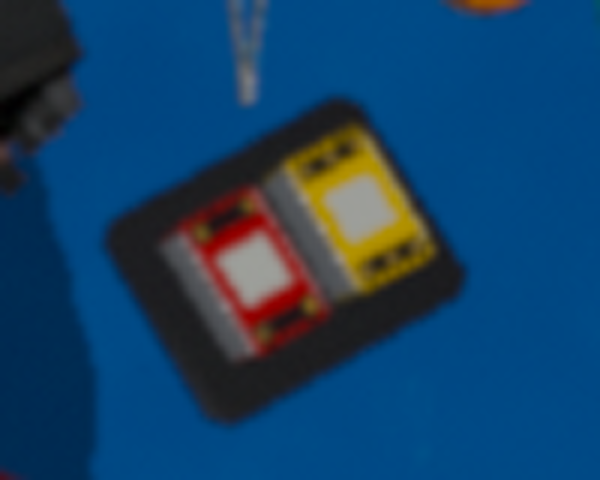

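View pics/d2_scene.png

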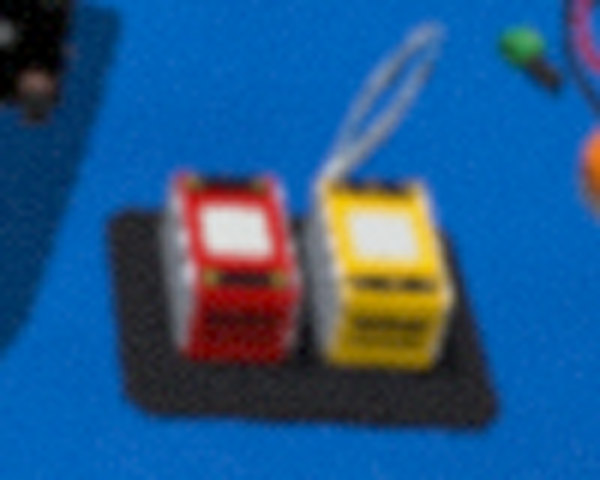

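Call:
carry_out([
  [[-0.09, -0.04, 0, 0, 0, -0.05], [-0.18, -0.08, 0, 0, 0, -0.09], [-0.27, -0.12, 0, 0, 0, -0.13], [-0.36, -0.16, 0, 0, 0, -0.17], [-0.45, -0.2, 0, 0, 0, -0.21]],
])

```text
clock: 9.4
eef_pos: [502.5, -152.0, 229.6]
tcp_rot: [3.141, -0.0, 2.129]
contact_force: [1.3, -0.2, 0.0]
opening: 1.0
```

```bash
python3 go.py 481.4 -308.4 100 121.4
```

```text
clock 9.4 at [ 502.5 -152.   229.6] rpy [ 1.7997e+02 -1.0000e-02  1.2199e+02] F [ 1.3 -0.2  0. ] op 1.0
target [ 481.4 -308.4  100. ] 121.4
row [-0.3036 -0.252   0.3239] [ 0.   -0.    0.01] rows needed 4.9
```

Call:
carry_out([
  [[-0.075, -0.062, 0, 0, 0, 0.01], [-0.15, -0.125, 0, 0, 0, 0.01], [-0.225, -0.188, 0, 0, 0, 0.01], [-0.295, -0.245, 0.02, 0, 0, 0.01], [-0.304, -0.252, 0.1, 0, 0, 0.01]],
])

```text
clock: 9.82
eef_pos: [483.8, -313.9, 193.5]
tcp_rot: [3.138, 0.01, 2.113]
contact_force: [1.6, -0.8, 0.0]
opening: 1.0
```

Call:
carry_out([
  [[0, 0, 0.08, 0, 0, 0], [0, 0, 0.15, 0, 0, 0], [0, 0, 0.2, 0, 0, 0], [0, 0, 0.22, 0, 0, 0], [0, 0, 0.22, 0, 0, 0]],
])

```text
clock: 10.23
eef_pos: [480.2, -306.6, 99.6]
tcp_rot: [-3.14, -0.003, 2.116]
contact_force: [-0.2, -0.3, 0.4]
opening: 1.001
```

Call:
carry_out([
  [[0, 0, 0, 0, 0, 0], [0, 0, 0, 0, 0, 0], [0, 0, 0, 0, 0, 0]],
])

```text
clock: 10.48
eef_pos: [481.5, -308.6, 103.2]
tcp_rot: [3.14, 0.002, 2.115]
contact_force: [0.8, -0.1, -0.9]
opening: 1.001
```

```bash
python3 go.py 481.4 -308.4 41 121.4; python3 go.py 481.4 -308.4 41 121.4
```

```text
clock 10.48 at [ 481.5 -308.6  103.2] rpy [1.7993e+02 1.3000e-01 1.2118e+02] F [ 0.8 -0.1 -0.9] op 1.001
target [ 481.4 -308.4   41. ] 121.4
row [ 0.0009 -0.0002  0.1555] [ 0.001  0.002 -0.004] rows needed 1.5
clock 10.48 at [ 481.5 -308.6  103.2] rpy [1.7993e+02 1.3000e-01 1.2118e+02] F [ 0.8 -0.1 -0.9] op 1.001
target [ 481.4 -308.4   41. ] 121.4
row [ 0.0009 -0.0002  0.1555] [ 0.001  0.002 -0.004] rows needed 1.5
```

Oscillation settles within a few rows. Descend.

Call:
carry_out([
  [[0, 0, 0.05, 0, 0, -0.004], [0, 0, 0.1, 0, 0, -0.004], [0, 0, 0.14, 0, 0, -0.004], [0, 0, 0.155, 0, 0, -0.004], [0, 0, 0.155, 0, 0, -0.004]],
])

```text
clock: 10.9
eef_pos: [480.1, -308.1, 39.3]
tcp_rot: [-3.141, -0.001, 2.119]
contact_force: [-0.8, 0.0, -0.3]
opening: 0.997
```

Call:
carry_out([
  [[0, 0, 0, 0, 0, 0], [0, 0, 0, 0, 0, 0], [0, 0, 0, 0, 0, 0], [0, 0, 0, 0, 0, 0]],
])

```text
clock: 11.23
eef_pos: [480.9, -308.7, 40.6]
tcp_rot: [3.141, 0.001, 2.119]
contact_force: [0.1, -0.4, 0.1]
opening: 1.0
```

```bash
python3 go.py 481.4 -308.4 41 121.4
```

```text
clock 11.23 at [ 480.9 -308.7   40.6] rpy [1.7996e+02 8.0000e-02 1.2140e+02] F [ 0.1 -0.4  0.1] op 1.0
target [ 481.4 -308.4   41. ] 121.4
row [-0.0001  0.0014 -0.0009] [ 0.001  0.001 -0.   ] rows needed 0.0
```

Call:
carry_out([
  [[0, 0, 0, 0, 0, 0], [0, 0, 0, 0, 0, 0], [0, 0, 0, 0, 0, 0], [0, 0, 0, 0, 0, 0], [0, 0, 0, 0, 0, 0]],
], hand=1)

```text
clock: 11.65
eef_pos: [480.7, -308.5, 40.3]
tcp_rot: [3.141, 0.001, 2.119]
contact_force: [-0.7, 0.3, 5.3]
opening: 0.691
```

Call:
carry_out([
  [[0, 0, -0.01, 0, 0, 0], [0, 0, -0.06, 0, 0, 0], [0, 0, -0.15, 0, 0, 0], [0, 0, -0.25, 0, 0, 0], [0, 0, -0.35, 0, 0, 0]],
])

```text
clock: 12.07
eef_pos: [479.5, -307.8, 180.7]
tcp_rot: [-3.141, -0.002, 2.119]
contact_force: [1.1, -0.8, -1.1]
opening: 0.69
```

Call:
carry_out([
  [[0, 0, -0.1, 0, 0, 0], [0, 0, -0.18, 0, 0, 0], [0, 0, -0.19, 0, 0, 0], [0, 0, -0.19, 0, 0, 0]],
])

```text
clock: 12.4
eef_pos: [481.3, -308.9, 258.2]
tcp_rot: [3.14, 0.004, 2.119]
contact_force: [-0.5, -0.3, -1.7]
opening: 0.693
```

```bash
python3 go.py c 0 -28 260 90
python3 - <<'E'
from h import *
f=optics.grab_frame('scene');s=sense(); u=proj(f,s['eef_pos'])[0].astype(int)
cv2.imwrite(f'pics/e.png',cv2.resize(f['img'][u[1]-40:u[1]+110,u[0]-50:u[0]+70,::-1],None,fx=4,fy=4,interpolation=cv2.INTER_CUBIC))
E
```

```text
clock 12.4 at [ 481.3 -308.9  258.2] rpy [179.89   0.24 121.4 ] F [-0.5 -0.3 -1.7] op 0.693
target [545.4 210.4 260. ] 100.0267614147894
row [ 1.0247  0.8132 -0.0071] [0.003 0.004 0.356] rows needed 12.5
```

View pics/e.png

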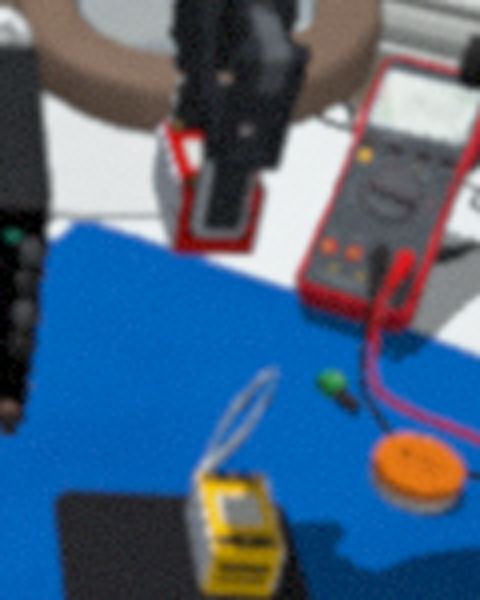

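Call:
carry_out([
  [[0.08, 0.063, 0, 0, 0, 0.03], [0.16, 0.127, 0, 0, 0, 0.07], [0.24, 0.19, 0, 0, 0, 0.11], [0.32, 0.254, 0, 0, 0, 0.15], [0.4, 0.317, 0, 0, 0, 0.19]],
])

```text
clock: 12.87
eef_pos: [503.7, -103.7, 253.2]
tcp_rot: [-3.138, -0.002, 1.917]
contact_force: [0.9, -0.1, -2.0]
opening: 0.692
```

```bash
python3 go.py c 0 -27 260 90
```

```text
clock 12.87 at [ 503.7 -103.7  253.2] rpy [-1.7980e+02 -1.3000e-01  1.0984e+02] F [ 0.9 -0.1 -2. ] op 0.692
target [545.2 211.4 260. ] 100.0267614147894
row [ 0.7059  0.365  -0.0167] [-0.004 -0.002  0.164] rows needed 7.6
```

Call:
carry_out([
  [[0.09, 0.047, 0, 0, 0, 0.03], [0.18, 0.094, 0, 0, 0, 0.06], [0.27, 0.14, 0, 0, 0, 0.09], [0.36, 0.187, 0, 0, 0, 0.12], [0.45, 0.233, 0, 0, 0, 0.16]],
])

```text
clock: 13.28
eef_pos: [529.8, 97.1, 253.2]
tcp_rot: [-3.137, 0.0, 1.751]
contact_force: [1.6, -0.9, -0.9]
opening: 0.693
```

```bash
python3 go.py c 0 -27 120 90
```

```text
clock 13.28 at [529.8  97.1 253.2] rpy [-179.76    0.    100.32] F [ 1.6 -0.9 -0.9] op 0.693
target [545.2 211.4 120. ] 100.0267614147894
row [0.2742 0.0905 0.3325] [-0.004  0.     0.005] rows needed 4.2
```

Call:
carry_out([
  [[0.09, 0.03, 0.03, -0.004, 0, 0.005], [0.18, 0.06, 0.07, -0.004, 0, 0.005], [0.26, 0.085, 0.13, -0.004, 0, 0.005], [0.274, 0.09, 0.22, -0.004, 0, 0.005], [0.274, 0.09, 0.3, -0.004, 0, 0.005]],
])

```text
clock: 13.7
eef_pos: [545.5, 211.8, 132.0]
tcp_rot: [3.14, 0.0, 1.75]
contact_force: [-1.0, -0.1, -2.3]
opening: 0.69
```

Call:
carry_out([
  [[0, 0, 0.05, 0, 0, 0], [0, 0, 0.08, 0, 0, 0], [0, 0, 0.09, 0, 0, 0], [0, 0, 0.09, 0, 0, 0], [0, 0, 0.09, 0, 0, 0]],
])

```text
clock: 14.12
eef_pos: [547.5, 209.5, 100.1]
tcp_rot: [3.137, -0.0, 1.747]
contact_force: [0.2, -0.6, -0.7]
opening: 0.69
```

```bash
python3 go.py c 0 -27 43 90
```

```text
clock 14.12 at [547.5 209.5 100.1] rpy [ 1.7973e+02 -1.0000e-02  1.0007e+02] F [ 0.2 -0.6 -0.7] op 0.69
target [545.2 211.4  43. ] 100.0267614147894
row [ 0.0056 -0.0054  0.1428] [ 0.004 -0.     0.001] rows needed 1.4
```

Call:
carry_out([
  [[0.005, -0.004, 0.04, 0.004, 0, 0], [0.005, -0.004, 0.07, 0.004, 0, 0], [0.005, -0.004, 0.09, 0.004, 0, 0], [0.005, -0.004, 0.09, 0.004, 0, 0], [0.005, -0.004, 0.09, 0.004, 0, 0]],
])

```text
clock: 14.53
eef_pos: [545.0, 211.6, 63.6]
tcp_rot: [-3.141, -0.0, 1.747]
contact_force: [-1.5, 4.2, -4.2]
opening: 0.691
```

```bash
python3 look.py e1 red;python3 go.py c 0 -27 43 90
```

```text
scene 46 carrier-frame pct 2/50/98 [[-43.3, -44.6, 12.9], [-18.7, -34.5, 66.4], [22.7, -17.4, 68.7]]
top 58 carrier-frame pct 2/50/98 [[-44.1, -45.2, 12.0], [-11.1, -41.4, 65.3], [24.0, -24.3, 69.4]]
clock 14.63 at [545.2 211.6  64. ] rpy [-1.7999e+02 -2.0000e-02  1.0009e+02] F [-0.7  4.8 -3.4] op 0.684
target [545.2 211.4  43. ] 100.0267614147894
row [-0.0005  0.      0.0524] [-0.    -0.     0.001] rows needed 0.5
```

View pics/e1_scene.png

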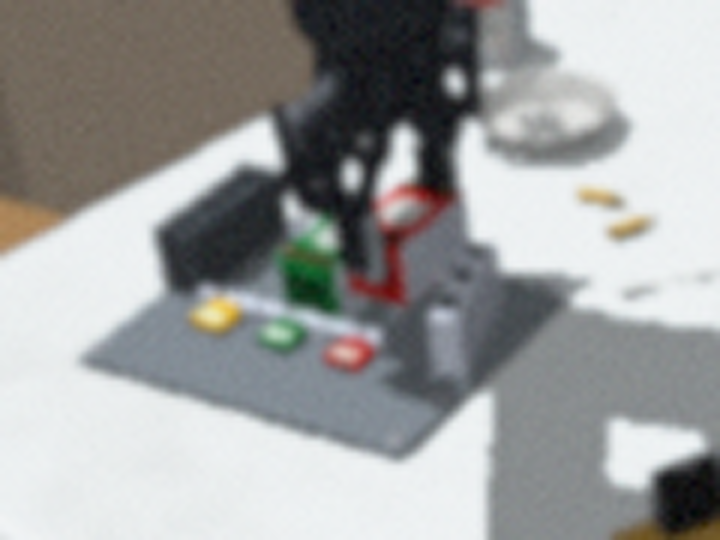

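View pics/e1_top.png

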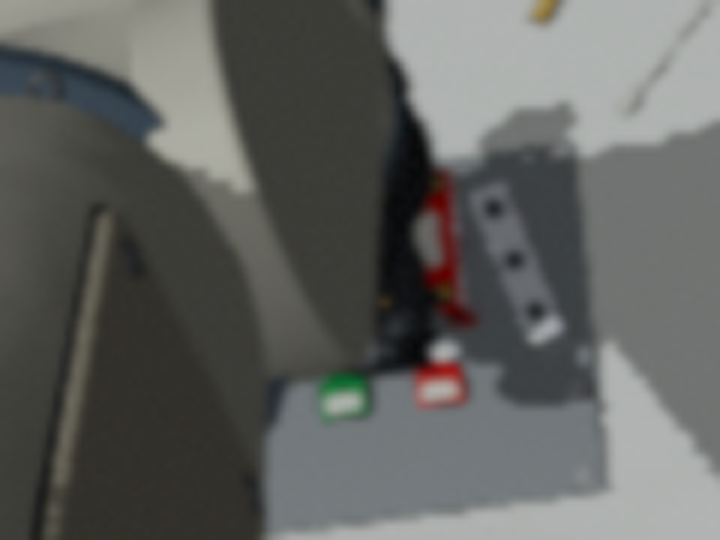

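Call:
carry_out([
  [[0.003, 0, 0, 0, 0, 0], [0.005, 0, 0, 0, 0, 0], [0.005, 0, 0, 0, 0, 0], [0.005, 0, 0, 0, 0, 0]],
])

```text
clock: 14.97
eef_pos: [545.2, 213.2, 64.0]
tcp_rot: [3.141, 0.0, 1.747]
contact_force: [-0.7, 0.1, -1.5]
opening: 0.691
```

```bash
python3 go.py c 0 -25 43 90
```

```text
clock 14.97 at [545.2 213.2  64. ] rpy [1.7997e+02 1.0000e-02 1.0010e+02] F [-0.7  0.1 -1.5] op 0.691
target [544.9 213.4  43. ] 100.0267614147894
row [ 0.0006 -0.0008  0.0525] [0.001 0.    0.001] rows needed 0.5
```

Call:
carry_out([
  [[0, -0.001, 0.01, 0, 0, 0], [0, -0.001, 0.02, 0, 0, 0], [0, -0.001, 0.03, 0, 0, 0], [0, -0.001, 0.04, 0, 0, 0], [0, -0.001, 0.048, 0, 0, 0]],
])

```text
clock: 15.38
eef_pos: [544.3, 213.1, 43.7]
tcp_rot: [-3.141, 0.0, 1.747]
contact_force: [0.2, 0.5, -1.1]
opening: 0.691
```

Call:
carry_out([
  [[0, 0, 0.003, 0, 0, 0], [0, 0, 0.006, 0, 0, 0], [0, 0, 0.006, 0, 0, 0], [0, 0, 0.006, 0, 0, 0]],
])

```text
clock: 15.72
eef_pos: [544.5, 213.3, 42.1]
tcp_rot: [-3.142, -0.0, 1.747]
contact_force: [-0.3, 0.6, -0.9]
opening: 0.688
```

```bash
python3 go.py c 0 -25 43 90
```

```text
clock 15.72 at [544.5 213.3  42.1] rpy [-180.    -0.   100.1] F [-0.3  0.6 -0.9] op 0.688
target [544.9 213.4  43. ] 100.0267614147894
row [ 0.0001  0.0008 -0.0023] [-0.    -0.     0.001] rows needed 0.0
```

Call:
carry_out([
  [[0, 0.001, 0.002, 0, 0, 0], [0, 0.001, 0.004, 0, 0, 0], [0, 0.001, 0.004, 0, 0, 0]],
])

```text
clock: 15.97
eef_pos: [545.0, 213.4, 40.5]
tcp_rot: [3.141, -0.0, 1.747]
contact_force: [-0.2, 0.7, -0.8]
opening: 0.692
```

```bash
python3 go.py c 0 -25 41 90
```

```text
clock 15.97 at [545.  213.4  40.5] rpy [179.99  -0.   100.1 ] F [-0.2  0.7 -0.8] op 0.692
target [544.9 213.4  41. ] 100.0267614147894
row [ 0.0001 -0.0003 -0.0013] [ 0.    -0.     0.001] rows needed 0.0
```

Call:
carry_out([
  [[0, 0, 0.002, 0, 0, 0], [0, 0, 0.003, 0, 0, 0], [0, 0, 0.003, 0, 0, 0]],
])

```text
clock: 16.22
eef_pos: [544.9, 213.3, 39.2]
tcp_rot: [-3.142, 0.0, 1.747]
contact_force: [0.7, 0.3, -1.3]
opening: 0.69
```

Call:
carry_out([
  [[0, 0, 0.002, 0, 0, 0], [0, 0, 0.003, 0, 0, 0], [0, 0, 0.003, 0, 0, 0]],
])

```text
clock: 16.47
eef_pos: [544.9, 213.4, 39.1]
tcp_rot: [3.142, -0.0, 1.747]
contact_force: [-3.8, -0.5, 12.3]
opening: 0.693
```

Call:
carry_out([
  [[0, 0, -0.003, 0, 0, 0], [0, 0, -0.003, 0, 0, 0]],
])

```text
clock: 16.63
eef_pos: [545.1, 213.4, 39.6]
tcp_rot: [3.141, -0.0, 1.747]
contact_force: [0.2, 0.3, -1.6]
opening: 0.691
```

Call:
carry_out([
  [[0, 0, 0, 0, 0, 0], [0, 0, 0, 0, 0, 0], [0, 0, 0, 0, 0, 0], [0, 0, 0, 0, 0, 0]],
], hand=0)

```text
clock: 16.97
eef_pos: [545.0, 213.4, 39.2]
tcp_rot: [3.142, -0.0, 1.747]
contact_force: [0.4, -0.1, 1.2]
opening: 1.001
```

Call:
carry_out([
  [[0, 0, -0.04, 0, 0, 0], [0, 0, -0.13, 0, 0, 0], [0, 0, -0.23, 0, 0, 0], [0, 0, -0.33, 0, 0, 0], [0, 0, -0.43, 0, 0, 0]],
])

```text
clock: 17.38
eef_pos: [544.5, 213.2, 212.9]
tcp_rot: [-3.141, 0.0, 1.747]
contact_force: [-0.3, -0.5, -0.1]
opening: 1.005
```

Call:
carry_out([
  [[-0.08, -0.03, -0.04, 0, 0, -0.05], [-0.17, -0.06, -0.06, 0, 0, -0.1], [-0.26, -0.1, -0.06, 0, 0, -0.15], [-0.35, -0.13, -0.06, 0, 0, -0.2], [-0.44, -0.16, -0.06, 0, 0, -0.25]],
])

```text
clock: 17.8
eef_pos: [512.1, 27.4, 235.7]
tcp_rot: [3.141, 0.0, 2.012]
contact_force: [1.6, -0.3, 0.4]
opening: 0.999
```

```bash
python3 look.py f1 red; python3 go.py 508.5 -352.8 230 121.4
```

```text
scene 100 carrier-frame pct 2/50/98 [[-32.2, -43.0, 13.6], [-23.9, -27.7, 42.0], [20.3, -10.6, 44.9]]
top 7 carrier-frame pct 2/50/98 [[-31.0, -45.7, 20.8], [-29.9, -42.2, 39.3], [-21.5, -40.0, 42.7]]
clock 17.9 at [511.7  24.6 235.4] rpy [-1.7995e+02  6.0000e-02  1.1502e+02] F [ 1.1  0.4 -0.3] op 0.997
target [ 508.5 -352.8  230. ] 121.4
row [-0.8517 -0.4062  0.0149] [-0.001  0.001 -0.106] rows needed 9.1
```

View pics/f1_scene.png

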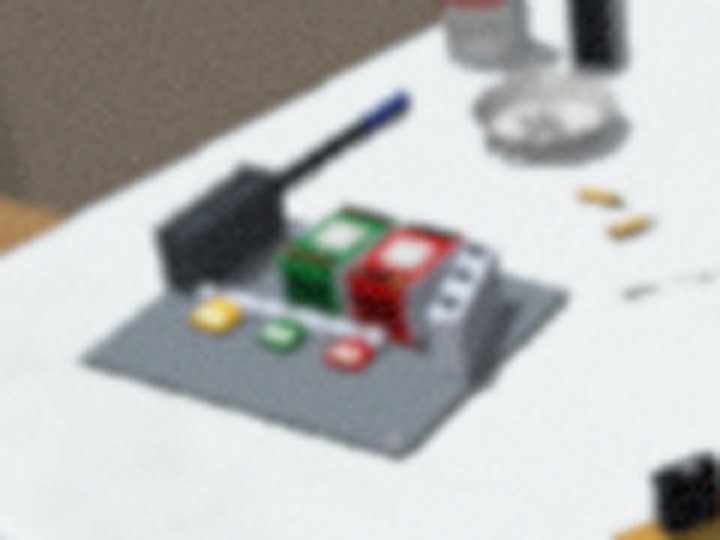

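Call:
carry_out([
  [[-0.09, -0.043, 0, 0, 0, -0.02], [-0.18, -0.086, 0, 0, 0, -0.04], [-0.27, -0.129, 0, 0, 0, -0.06], [-0.36, -0.172, 0, 0, 0, -0.08], [-0.45, -0.215, 0, 0, 0, -0.1]],
])

```text
clock: 18.32
eef_pos: [511.2, -172.0, 235.4]
tcp_rot: [3.141, 0.0, 2.115]
contact_force: [1.2, 0.3, -0.1]
opening: 1.004
```

Call:
carry_out([
  [[-0.09, -0.043, 0, 0, 0, 0], [-0.18, -0.086, 0, 0, 0, 0], [-0.27, -0.129, 0, 0, 0, 0], [-0.36, -0.172, 0.03, 0, 0, 0], [-0.39, -0.186, 0.11, 0, 0, 0]],
])

```text
clock: 18.73
eef_pos: [531.3, -348.9, 195.0]
tcp_rot: [3.138, 0.01, 2.111]
contact_force: [0.9, 0.2, 0.2]
opening: 1.004
```

Call:
carry_out([
  [[0, 0, 0.08, 0, 0, 0], [0, 0, 0.15, 0, 0, 0], [0, 0, 0.2, 0, 0, 0], [0, 0, 0.2, 0, 0, 0], [0, 0, 0.2, 0, 0, 0]],
])

```text
clock: 19.15
eef_pos: [527.9, -342.0, 110.4]
tcp_rot: [-3.141, -0.002, 2.113]
contact_force: [0.6, 0.7, 0.2]
opening: 0.997
```

```bash
python3 go.py 508.5 -352.8 41 121.4;  python3 - <<'E'
from h import *
f=optics.grab_frame('scene');w=cloud(f); hsv=cv2.cvtColor(f['img'],cv2.COLOR_RGB2HSV)
m=(w[...,0]>420)&(w[...,0]<580)&(w[...,1]>-420)&(w[...,1]<-260)&(w[...,2]>37)&(w[...,2]<47); q=w[m]
print(len(q),cv2.minAreaRect(q[:,:2].astype(np.float32)))
E
python3 go.py 508.5 -352.8 41 121.4
```

```text
clock 19.15 at [ 527.9 -342.   110.4] rpy [-1.7995e+02 -1.3000e-01  1.2109e+02] F [0.6 0.7 0.2] op 0.997
target [ 508.5 -352.8   41. ] 121.4
row [ 0.0015 -0.0553  0.1737] [-0.001 -0.002 -0.005] rows needed 1.7
385 ((509.1717529296875, -352.83831787109375), (60.32379913330078, 36.91838455200195), 30.271286010742188)
clock 19.2 at [ 528.7 -342.6  111.9] rpy [1.7999e+02 1.0000e-02 1.2110e+02] F [-0.1 -0.1  0.8] op 0.998
target [ 508.5 -352.8   41. ] 121.4
row [ 0.0042 -0.0566  0.1772] [ 0.     0.    -0.005] rows needed 1.8
```

Call:
carry_out([
  [[0.003, -0.03, 0, 0, 0, -0.005], [0.003, -0.055, 0.02, 0, 0, -0.005], [0.003, -0.055, 0.05, 0, 0, -0.005], [0.003, -0.055, 0.07, 0, 0, -0.005], [0.003, -0.055, 0.07, 0, 0, -0.005]],
])

```text
clock: 19.62
eef_pos: [507.4, -352.5, 81.4]
tcp_rot: [-3.141, -0.002, 2.118]
contact_force: [-0.8, 0.2, -0.9]
opening: 1.002
```

Call:
carry_out([
  [[0, 0, 0, 0, 0, 0], [0, 0, 0, 0, 0, 0], [0, 0, 0, 0, 0, 0]],
])

```text
clock: 19.87
eef_pos: [509.1, -353.0, 83.5]
tcp_rot: [3.141, 0.0, 2.119]
contact_force: [0.7, 0.4, 0.3]
opening: 0.998
```

```bash
python3 go.py 508.8 -352.8 41 121
```

```text
clock 19.87 at [ 509.1 -353.    83.5] rpy [1.7999e+02 3.0000e-02 1.2141e+02] F [0.7 0.4 0.3] op 0.998
target [ 508.8 -352.8   41. ] 121.0
row [ 0.0009 -0.0003  0.1063] [0.    0.    0.007] rows needed 1.0
```

Call:
carry_out([
  [[0.001, 0, 0.03, 0, 0, 0], [0.001, 0, 0.07, 0, 0, 0], [0.001, 0, 0.1, 0, 0, 0], [0.001, 0, 0.106, 0, 0, 0], [0.001, 0, 0.106, 0, 0, 0]],
])

```text
clock: 20.28
eef_pos: [507.7, -352.0, 39.4]
tcp_rot: [-3.141, -0.002, 2.119]
contact_force: [0.3, 0.0, 1.2]
opening: 1.004
```

Call:
carry_out([
  [[0, 0, 0, 0, 0, 0], [0, 0, 0, 0, 0, 0]],
])

```text
clock: 20.45
eef_pos: [508.9, -352.9, 41.4]
tcp_rot: [3.141, 0.001, 2.119]
contact_force: [0.2, 0.0, 0.1]
opening: 1.003
```

Call:
carry_out([
  [[0, 0, 0, 0, 0, 0], [0, 0, 0, 0, 0, 0], [0, 0, 0, 0, 0, 0], [0, 0, 0, 0, 0, 0], [0, 0, 0, 0, 0, 0]],
], hand=1)

```text
clock: 20.87
eef_pos: [509.0, -353.0, 41.8]
tcp_rot: [3.141, 0.001, 2.119]
contact_force: [0.0, 1.6, 5.6]
opening: 0.692
```

```bash
python3 go.py 508.8 -352.8 41 121
```

```text
clock 20.87 at [ 509.  -353.    41.8] rpy [1.7996e+02 7.0000e-02 1.2140e+02] F [0.  1.6 5.6] op 0.692
target [ 508.8 -352.8   41. ] 121.0
row [ 0.0006 -0.0001  0.0019] [0.001 0.001 0.007] rows needed 0.1
```

Call:
carry_out([
  [[0, 0, -0.01, 0, 0, 0], [0, 0, -0.06, 0, 0, 0], [0, 0, -0.15, 0, 0, 0], [0, 0, -0.25, 0, 0, 0], [0, 0, -0.35, 0, 0, 0]],
])

```text
clock: 21.28
eef_pos: [507.6, -352.1, 181.8]
tcp_rot: [-3.141, -0.002, 2.119]
contact_force: [1.1, -0.2, -1.3]
opening: 0.69
```

Call:
carry_out([
  [[0, 0, -0.1, 0, 0, 0], [0, 0, -0.18, 0, 0, 0], [0, 0, -0.19, 0, 0, 0], [0, 0, -0.19, 0, 0, 0]],
])

```text
clock: 21.62
eef_pos: [509.3, -353.3, 259.6]
tcp_rot: [3.14, 0.004, 2.119]
contact_force: [-0.6, -0.3, -2.5]
opening: 0.692
```

```bash
python3 go.py c 0 57 260 90
python3 - <<'E'
from h import *
f=optics.grab_frame('scene');s=sense(); u=proj(f,s['eef_pos'])[0].astype(int)
cv2.imwrite(f'pics/g.png',cv2.resize(f['img'][u[1]-40:u[1]+110,u[0]-50:u[0]+70,::-1],None,fx=4,fy=4,interpolation=cv2.INTER_CUBIC))
E
```

```text
clock 21.62 at [ 509.3 -353.3  259.6] rpy [179.89   0.25 121.4 ] F [-0.6 -0.3 -2.5] op 0.692
target [530.6 294.1 260. ] 100.0267614147894
row [ 1.3538  0.8887 -0.0052] [0.003 0.004 0.356] rows needed 15.5
```

View pics/g.png

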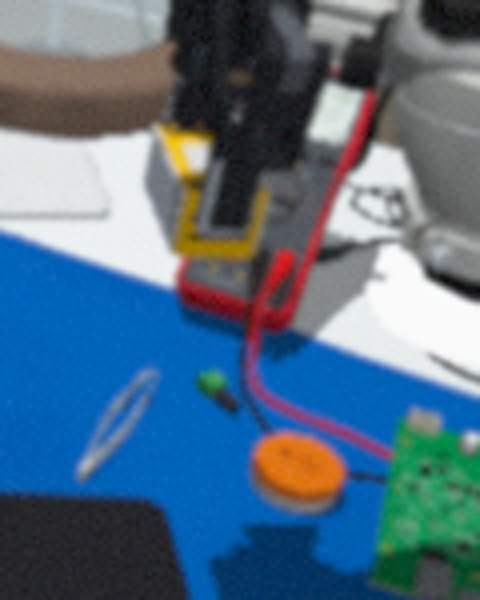

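Call:
carry_out([
  [[0.08, 0.053, 0, 0, 0, 0.03], [0.165, 0.108, 0, 0, 0, 0.07], [0.25, 0.164, 0, 0, 0, 0.11], [0.335, 0.22, 0, 0, 0, 0.15], [0.42, 0.276, 0, 0, 0, 0.19]],
])

```text
clock: 22.08
eef_pos: [513.4, -149.7, 254.3]
tcp_rot: [-3.138, -0.003, 1.917]
contact_force: [0.7, 0.2, -2.3]
opening: 0.694
```

```bash
python3 go.py c 0 56 260 90
```

```text
clock 22.08 at [ 513.4 -149.7  254.3] rpy [-1.7980e+02 -1.5000e-01  1.0984e+02] F [ 0.7  0.2 -2.3] op 0.694
target [530.7 293.1 260. ] 100.0267614147894
row [ 1.0267  0.4165 -0.013 ] [-0.004 -0.002  0.164] rows needed 10.6
```

Call:
carry_out([
  [[0.095, 0.038, 0, 0, 0, 0.03], [0.19, 0.077, 0, 0, 0, 0.06], [0.285, 0.116, 0, 0, 0, 0.09], [0.38, 0.154, 0, 0, 0, 0.12], [0.475, 0.193, 0, 0, 0, 0.164]],
])

```text
clock: 22.5
eef_pos: [520.9, 55.0, 254.5]
tcp_rot: [-3.137, -0.0, 1.747]
contact_force: [0.6, -1.3, -0.8]
opening: 0.691
```

```bash
python3 go.py c 0 56 100 90
```

```text
clock 22.5 at [520.9  55.  254.5] rpy [-1.7976e+02 -2.0000e-02  1.0007e+02] F [ 0.6 -1.3 -0.8] op 0.691
target [530.7 293.1 100. ] 100.0267614147894
row [0.5818 0.13   0.3858] [-0.004 -0.     0.001] rows needed 6.8
```

Call:
carry_out([
  [[0.095, 0.021, 0.01, 0, 0, 0], [0.19, 0.042, 0.03, 0, 0, 0], [0.285, 0.064, 0.05, 0, 0, 0], [0.38, 0.085, 0.07, 0, 0, 0], [0.475, 0.106, 0.1, 0, 0, 0]],
])

```text
clock: 22.92
eef_pos: [529.6, 249.3, 214.5]
tcp_rot: [-3.139, 0.001, 1.748]
contact_force: [1.3, 0.5, -1.1]
opening: 0.693
```

Call:
carry_out([
  [[0.08, 0.018, 0.05, 0, 0, 0], [0.107, 0.024, 0.12, 0, 0, 0], [0.107, 0.024, 0.2, 0, 0, 0], [0.107, 0.024, 0.25, 0, 0, 0], [0.107, 0.024, 0.27, 0, 0, 0]],
])

```text
clock: 23.33
eef_pos: [529.1, 290.1, 103.0]
tcp_rot: [-3.133, 0.003, 1.749]
contact_force: [-0.5, 0.6, -1.8]
opening: 0.685
```

Call:
carry_out([
  [[0, 0, 0.01, 0, 0, 0], [0, 0, 0.01, 0, 0, 0], [0, 0, 0.01, 0, 0, 0], [0, 0, 0.01, 0, 0, 0]],
])

```text
clock: 23.67
eef_pos: [533.7, 291.7, 106.2]
tcp_rot: [3.14, -0.001, 1.748]
contact_force: [0.3, 0.7, -0.2]
opening: 0.691
```

```bash
python3 go.py c 0 56 60 90;python3 look.py h1 yellow
```

```text
clock 23.67 at [533.7 291.7 106.2] rpy [ 1.7989e+02 -4.0000e-02  1.0013e+02] F [ 0.3  0.7 -0.2] op 0.691
target [530.7 293.1  60. ] 100.0267614147894
row [ 0.0048 -0.0069  0.1154] [ 0.002 -0.001  0.002] rows needed 1.1
scene 13 carrier-frame pct 2/50/98 [[-44.9, 51.4, 12.7], [-41.3, 65.1, 14.8], [19.7, 84.4, 46.9]]
top 52 carrier-frame pct 2/50/98 [[-43.9, 1.4, 10.6], [-23.6, 19.6, 41.4], [25.2, 65.9, 44.6]]
```

View pics/h1_scene.png

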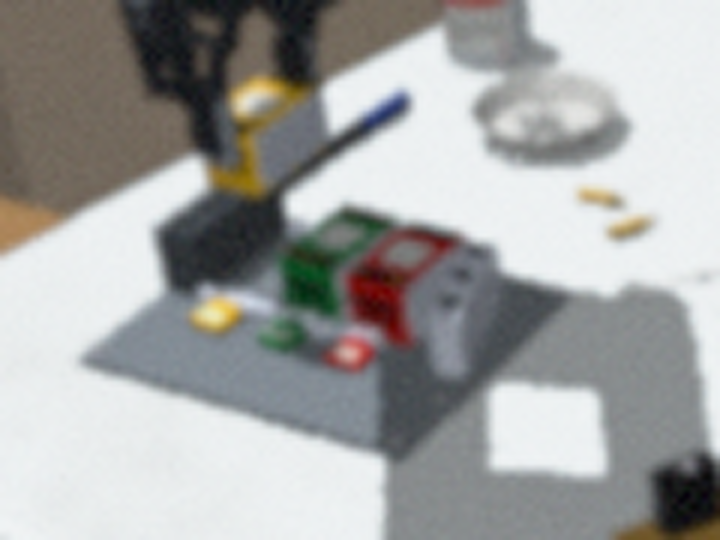

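Call:
carry_out([
  [[0.005, -0.005, 0.03, 0, 0, 0], [0.005, -0.005, 0.06, 0, 0, 0], [0.005, -0.005, 0.08, 0, 0, 0], [0.005, -0.005, 0.08, 0, 0, 0], [0.005, -0.005, 0.08, 0, 0, 0]],
])

```text
clock: 24.18
eef_pos: [529.8, 292.8, 71.7]
tcp_rot: [-3.14, 0.001, 1.748]
contact_force: [-0.1, -0.3, -2.0]
opening: 0.692
```

```bash
python3 go.py c 0 56 42 90;python3 look.py h2 yellow;python3 go.py c 0 56 42 90
python3 - <<'E'
from h import *
O=np.array([540.5,238.,0]);y=.175;C=np.array([[np.cos(y),-np.sin(y),0],[np.sin(y),np.cos(y),0],[0,0,1]])
for n in('scene','top'):
    f={k:v for k,v in np.load(f'h2_{n}.npz').items()}; w=(cloud(f)-O)@C; hsv=cv2.cvtColor(f['img'],cv2.COLOR_RGB2HSV)
    for c,(a,b) in dict(red=(0,6),green=(50,90),yellow=(18,32)).items():
        m=(abs(w[...,0])<34)&(w[...,1]>-60)&(w[...,1]<90)&(w[...,2]>18)&(w[...,2]<90)&(hsv[...,0]>=a)&(hsv[...,0]<=b)&(hsv[...,1]>90)
        q=w[m]; print(n,c,len(q),np.percentile(q,[2,50,98],axis=0).round(1).tolist() if len(q) else '')
E
```

```text
clock 24.18 at [529.8 292.8  71.7] rpy [-1.7988e+02  4.0000e-02  1.0016e+02] F [-0.1 -0.3 -2. ] op 0.692
target [530.7 293.1  42. ] 100.0267614147894
row [0.0005 0.0026 0.0742] [-0.002  0.001  0.002] rows needed 0.7
scene 57 carrier-frame pct 2/50/98 [[-43.7, 37.2, 11.9], [-30.9, 50.9, 46.3], [0.8, 81.3, 68.7]]
top 71 carrier-frame pct 2/50/98 [[-43.6, 0.4, 10.4], [-24.1, 24.8, 42.4], [26.7, 64.9, 69.6]]
clock 24.28 at [530.6 293.2  72.8] rpy [-179.99    0.    100.16] F [ 0.4 -0.4 -0.9] op 0.686
target [530.7 293.1  42. ] 100.0267614147894
row [-0.0002  0.0003  0.0769] [-0.     0.     0.002] rows needed 0.7
scene red 64 [[-31.7, -42.9, 18.9], [-29.0, -29.3, 38.4], [13.1, -14.5, 45.0]]
scene green 81 [[-32.1, -1.4, 19.4], [-29.3, 10.4, 35.5], [12.9, 27.4, 44.5]]
scene yellow 105 [[-33.4, 36.4, 23.2], [-22.3, 45.0, 72.8], [22.4, 79.7, 76.5]]
top red 175 [[-31.1, -42.5, 31.2], [-11.7, -27.8, 41.1], [24.7, -11.0, 44.2]]
top green 161 [[-31.1, -2.7, 20.6], [-12.8, 12.3, 40.7], [19.3, 29.9, 44.2]]
top yellow 197 [[-31.8, 2.6, 40.0], [-0.6, 41.2, 72.0], [27.9, 56.9, 77.4]]
```

View pics/h2_scene.png

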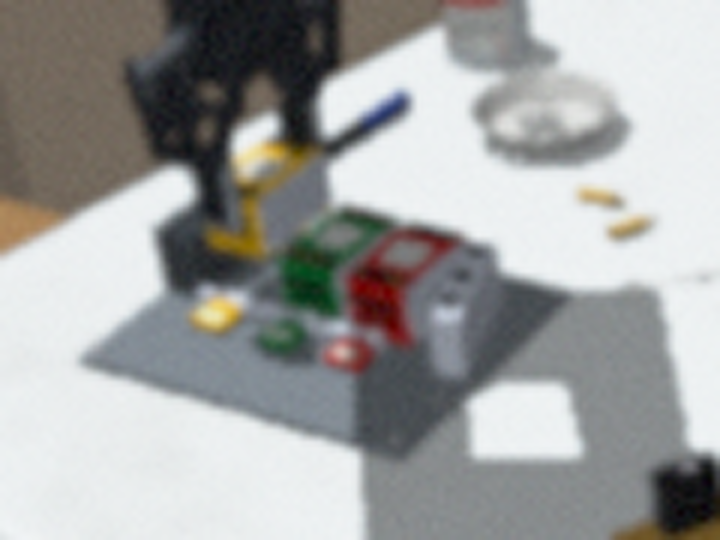

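View pics/h2_top.png

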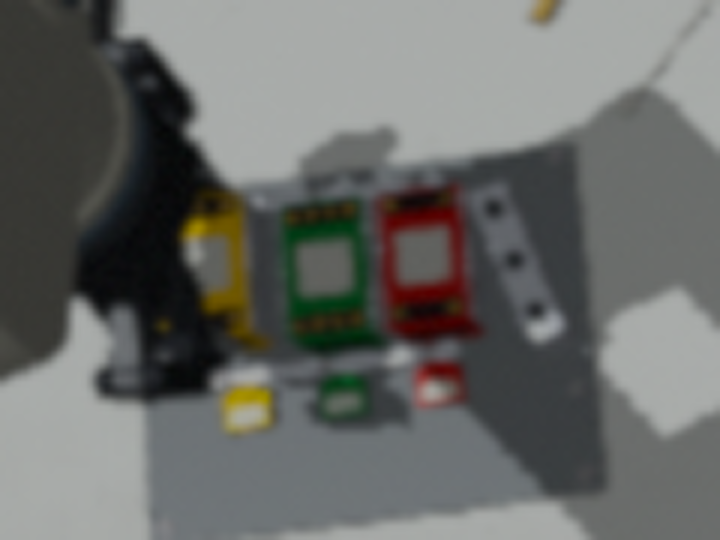

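Call:
carry_out([
  [[0.002, 0, 0.015, 0, 0, 0], [0.002, 0, 0.03, 0, 0, 0], [0.002, 0, 0.045, 0, 0, 0], [0.002, 0, 0.06, 0, 0, 0], [0.002, 0, 0.067, 0, 0, 0]],
])

```text
clock: 24.7
eef_pos: [529.9, 293.7, 44.9]
tcp_rot: [-3.14, 0.0, 1.748]
contact_force: [-1.0, 0.1, -1.6]
opening: 0.696
```

Call:
carry_out([
  [[0, 0, 0.003, 0, 0, 0], [0, 0, 0.006, 0, 0, 0], [0, 0, 0.006, 0, 0, 0], [0, 0, 0.006, 0, 0, 0]],
])

```text
clock: 25.03
eef_pos: [530.5, 294.0, 43.8]
tcp_rot: [3.141, -0.0, 1.748]
contact_force: [-0.8, -0.5, -1.3]
opening: 0.687
```

```bash
python3 go.py c 0 56.8 41 90
```

```text
clock 25.03 at [530.5 294.   43.8] rpy [ 1.7999e+02 -1.0000e-02  1.0016e+02] F [-0.8 -0.5 -1.3] op 0.687
target [530.6 293.9  41. ] 100.0267614147894
row [-0.0002  0.0002  0.007 ] [ 0.    -0.     0.002] rows needed 0.1
```

Call:
carry_out([
  [[0, 0, 0.004, 0, 0, 0], [0, 0, 0.007, 0, 0, 0], [0, 0, 0.007, 0, 0, 0]],
])

```text
clock: 25.28
eef_pos: [530.3, 293.9, 40.8]
tcp_rot: [-3.141, 0.0, 1.748]
contact_force: [-1.0, 0.0, -1.6]
opening: 0.691
```

Call:
carry_out([
  [[0, 0, 0.002, 0, 0, 0], [0, 0, 0.003, 0, 0, 0], [0, 0, 0.003, 0, 0, 0]],
])

```text
clock: 25.53
eef_pos: [530.4, 294.0, 40.5]
tcp_rot: [-3.142, -0.0, 1.748]
contact_force: [-2.7, -1.6, 9.0]
opening: 0.69
```

Contact on the plate at 40.5 as expected (offset ~34.5). Release and retreat.

Call:
carry_out([
  [[0, 0, -0.002, 0, 0, 0], [0, 0, -0.002, 0, 0, 0]],
])

```text
clock: 25.7
eef_pos: [530.5, 294.0, 40.7]
tcp_rot: [3.141, -0.0, 1.748]
contact_force: [0.1, -0.7, -0.7]
opening: 0.693
```

Call:
carry_out([
  [[0, 0, 0, 0, 0, 0], [0, 0, 0, 0, 0, 0], [0, 0, 0, 0, 0, 0], [0, 0, 0, 0, 0, 0]],
], hand=0)

```text
clock: 26.03
eef_pos: [530.5, 293.9, 40.5]
tcp_rot: [3.141, -0.0, 1.748]
contact_force: [-0.5, 0.4, -0.0]
opening: 1.002
```

Call:
carry_out([
  [[0, 0, -0.04, 0, 0, 0], [0, 0, -0.13, 0, 0, 0], [0, 0, -0.22, 0, 0, 0], [0, 0, -0.3, 0, 0, 0], [0, 0, -0.37, 0, 0, 0]],
])

```text
clock: 26.45
eef_pos: [530.7, 294.1, 190.8]
tcp_rot: [3.14, -0.0, 1.748]
contact_force: [0.0, 0.2, -1.0]
opening: 0.997
```

```bash
python3 go.py 467.4 -26.4 190 67
```

```text
clock 26.45 at [530.7 294.1 190.8] rpy [ 1.7992e+02 -3.0000e-02  1.0016e+02] F [ 0.   0.2 -1. ] op 0.997
target [467.4 -26.4 190. ] 67.0
row [-0.7608 -0.297   0.0012] [ 0.001 -0.001  0.553] rows needed 7.8
```

Call:
carry_out([
  [[-0.096, -0.037, 0, 0, 0, 0.07], [-0.19, -0.075, 0, 0, 0, 0.14], [-0.285, -0.112, 0, 0, 0, 0.21], [-0.38, -0.15, 0, 0, 0, 0.28], [-0.475, -0.186, 0, 0, 0, 0.35]],
])

```text
clock: 26.87
eef_pos: [489.8, 92.3, 188.6]
tcp_rot: [3.141, -0.0, 1.379]
contact_force: [1.1, -0.2, -0.5]
opening: 0.995
```

```bash
python3 go.py 467.4 -26.4 150 67
```

```text
clock 26.87 at [489.8  92.3 188.6] rpy [179.98  -0.    78.99] F [ 1.1 -0.2 -0.5] op 0.995
target [467.4 -26.4 150. ] 67.0
row [-0.3019  0.0017  0.0965] [ 0.  -0.   0.2] rows needed 3.0
```

Call:
carry_out([
  [[-0.1, 0, 0, 0, 0, 0.1], [-0.2, 0, 0.02, 0, 0, 0.2], [-0.29, 0, 0.06, 0, 0, 0.2], [-0.29, 0, 0.096, 0, 0, 0.2], [-0.29, 0, 0.096, 0, 0, 0.2]],
])

```text
clock: 27.28
eef_pos: [467.0, -21.8, 148.2]
tcp_rot: [-3.138, 0.001, 1.168]
contact_force: [-1.0, -0.5, 0.0]
opening: 1.0
```

Call:
carry_out([
  [[0, 0, 0, 0, 0, 0], [0, 0, 0, 0, 0, 0]],
])

```text
clock: 27.45
eef_pos: [469.4, -19.5, 150.7]
tcp_rot: [3.141, -0.0, 1.173]
contact_force: [0.4, 0.8, -0.4]
opening: 1.003
```

```bash
python3 look.py i1 yellow
python3 - <<'E'
from h import *
O=np.array([540.5,238.,0]);y=.175;C=np.array([[np.cos(y),-np.sin(y),0],[np.sin(y),np.cos(y),0],[0,0,1]])
for n in('scene','top'):
    f={k:v for k,v in np.load(f'i1_{n}.npz').items()}; W=cloud(f); w=(W-O)@C; hsv=cv2.cvtColor(f['img'],cv2.COLOR_RGB2HSV)
    for c,(a,b) in dict(red=(0,6),green=(50,90),yellow=(18,32)).items():
        m=(abs(w[...,0])<37)&(w[...,1]>-60)&(w[...,1]<90)&(w[...,2]>18)&(w[...,2]<90)&(hsv[...,0]>=a)&(hsv[...,0]<=b)&(hsv[...,1]>90)
        q=w[m]; print(n,c,len(q),np.percentile(q,[2,50,98],axis=0).round(1).tolist() if len(q) else '')
    m=(W[...,0]>420)&(W[...,0]<520)&(W[...,1]>-70)&(W[...,1]<25)
    for a,b in((26,34),(50,64)):
        q=W[m&(W[...,2]>a)&(W[...,2]<b)]; print(n,a,len(q),cv2.minAreaRect(q[:,:2].astype(np.float32)) if len(q)>4 else '')
E
python3 go.py 467.4 -26.4 57 67
```

```text
scene 171 carrier-frame pct 2/50/98 [[-43.4, 37.0, 14.3], [-25.4, 56.2, 41.6], [22.7, 81.2, 44.4]]
top 375 carrier-frame pct 2/50/98 [[-40.7, 3.8, 13.7], [-11.0, 54.6, 40.5], [28.0, 79.6, 45.1]]
scene red 88 [[-31.1, -43.5, 19.8], [-23.6, -27.5, 42.1], [18.9, -10.3, 45.3]]
scene green 81 [[-31.7, -2.2, 19.9], [-29.2, 10.9, 36.7], [17.3, 26.7, 44.8]]
scene yellow 162 [[-31.9, 36.9, 19.6], [-23.7, 55.7, 41.7], [22.9, 81.2, 44.4]]
scene 26 139 ((466.95880126953125, -24.476913452148438), (29.83506202697754, 68.930419921875), 82.54291534423828)
scene 50 83 ((467.5068359375, -27.719379425048828), (14.369282722473145, 31.41318702697754), 66.52815246582031)
top red 193 [[-31.1, -43.7, 28.6], [-12.0, -26.3, 40.7], [24.9, -10.1, 44.1]]
top green 156 [[-30.9, -4.0, 30.2], [-8.8, 12.3, 40.7], [19.1, 30.7, 44.1]]
top yellow 362 [[-31.6, 3.6, 23.6], [-7.9, 54.2, 40.6], [28.2, 79.6, 45.1]]
top 26 68 ((449.0312194824219, -26.88928985595703), (19.28179931640625, 36.65028381347656), 48.05576705932617)
top 50 12 ((456.3010559082031, -24.560361862182617), (5.425998687744141, 9.714442253112793), 65.47015380859375)
clock 27.55 at [469.7 -19.2 150.9] rpy [ 1.7993e+02 -3.0000e-02  6.7250e+01] F [-0.1 -0.1  0.1] op 1.002
target [467.4 -26.4  57. ] 67.0
row [-0.019   0.0014  0.2347] [ 0.001 -0.001  0.004] rows needed 2.3
```

View pics/i1_scene.png

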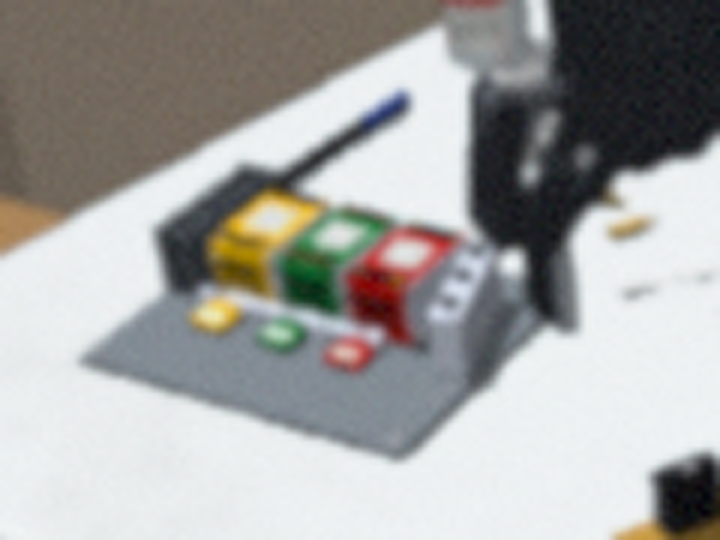

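Call:
carry_out([
  [[-0.019, 0.001, 0.05, 0, 0, 0.01], [-0.019, 0.001, 0.1, 0, 0, 0.01], [-0.019, 0.001, 0.15, 0, 0, 0.01], [-0.019, 0.001, 0.18, 0, 0, 0.01], [-0.019, 0.001, 0.18, 0, 0, 0.01]],
])

```text
clock: 27.97
eef_pos: [465.3, -26.3, 76.6]
tcp_rot: [-3.139, 0.001, 1.163]
contact_force: [-0.8, 0.2, 0.3]
opening: 0.999
```

Call:
carry_out([
  [[0, 0, 0, 0, 0, 0], [0, 0, 0, 0, 0, 0], [0, 0, 0, 0, 0, 0]],
])

```text
clock: 28.22
eef_pos: [467.2, -27.0, 79.2]
tcp_rot: [3.14, -0.001, 1.162]
contact_force: [0.7, 0.2, -0.9]
opening: 1.005
```

```bash
python3 go.py 467.4 -26.4 63 66.3
python3 - <<'E'
from h import *
f=optics.grab_frame('scene');u=proj(f,[467,-26,45])[0].astype(int)
cv2.imwrite(f'pics/j.png',cv2.resize(f['img'][u[1]-40:u[1]+40,u[0]-50:u[0]+50,::-1],None,fx=7,fy=7,interpolation=cv2.INTER_CUBIC))
E
```

```text
clock 28.22 at [467.2 -27.   79.2] rpy [ 1.7989e+02 -4.0000e-02  6.6590e+01] F [ 0.7  0.2 -0.9] op 1.005
target [467.4 -26.4  63. ] 66.3
row [ 0.0016 -0.0003  0.0405] [ 0.002 -0.001  0.005] rows needed 0.4
```

View pics/j.png

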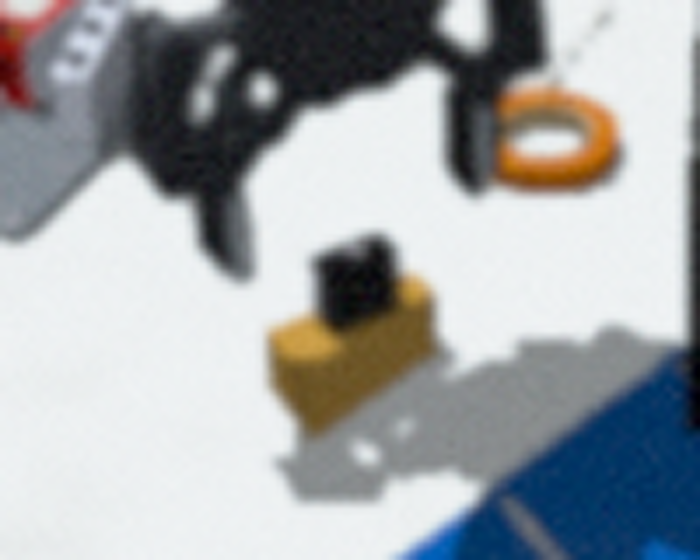

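Call:
carry_out([
  [[0.001, 0, 0.02, 0, 0, 0.005], [0.001, 0, 0.037, 0, 0, 0.005], [0.001, 0, 0.04, 0, 0, 0.005], [0.001, 0, 0.04, 0, 0, 0.005], [0.001, 0, 0.04, 0, 0, 0.005]],
])

```text
clock: 28.68
eef_pos: [466.2, -26.9, 61.8]
tcp_rot: [-3.141, 0.0, 1.156]
contact_force: [-0.6, -0.8, 1.0]
opening: 1.002
```

Call:
carry_out([
  [[0, 0, 0, 0, 0, 0], [0, 0, 0, 0, 0, 0], [0, 0, 0, 0, 0, 0], [0, 0, 0, 0, 0, 0], [0, 0, 0, 0, 0, 0]],
], hand=1, squeeze=80)

```text
clock: 29.1
eef_pos: [466.8, -26.9, 62.6]
tcp_rot: [3.141, -0.0, 1.156]
contact_force: [-0.9, -0.7, 8.8]
opening: 0.327
```

Call:
carry_out([
  [[0, 0, 0, 0, 0, 0], [0, 0, 0, 0, 0, 0], [0, 0, 0, 0, 0, 0]],
])

```text
clock: 29.35
eef_pos: [466.8, -27.0, 62.6]
tcp_rot: [3.141, -0.0, 1.156]
contact_force: [-0.1, 0.5, 6.2]
opening: 0.329
```

```bash
python3 go.py 467.4 -26.4 63 66.3
python3 - <<'E'
from h import *
f=optics.grab_frame('scene');u=proj(f,[467,-26,45])[0].astype(int)
cv2.imwrite(f'pics/j2.png',cv2.resize(f['img'][u[1]-40:u[1]+40,u[0]-50:u[0]+50,::-1],None,fx=7,fy=7,interpolation=cv2.INTER_CUBIC))
E
```

```text
clock 29.35 at [466.8 -27.   62.6] rpy [ 1.7996e+02 -2.0000e-02  6.6250e+01] F [-0.1  0.5  6.2] op 0.329
target [467.4 -26.4  63. ] 66.3
row [ 0.0019  0.0009 -0.001 ] [ 0.001 -0.    -0.001] rows needed 0.0
```

View pics/j2.png

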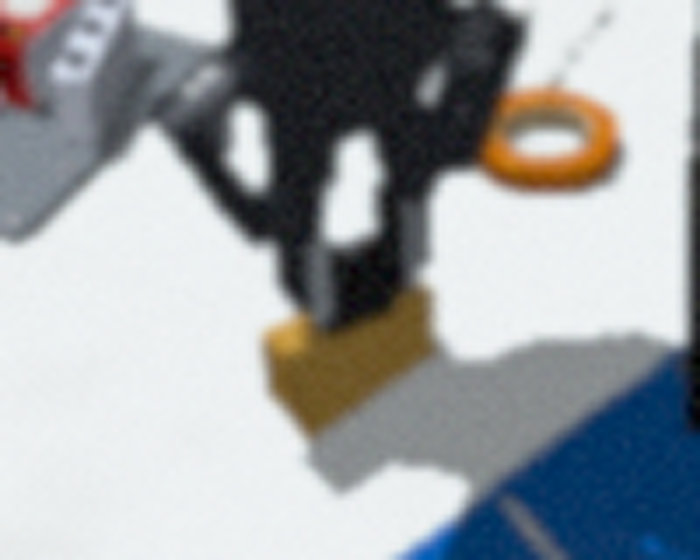

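Run:
```python
from h import *
O=np.array([540.5,238.,0]);y=.175;C=np.array([[np.cos(y),-np.sin(y),0],[np.sin(y),np.cos(y),0],[0,0,1]])
for n in('scene','top'):
    f={k:v for k,v in np.load(f'i1_{n}.npz').items()}; w=(cloud(f)-O)@C
    m=(w[...,0]>-50)&(w[...,0]<30)&(w[...,1]<-52)&(w[...,1]>-90)&(w[...,2]>25)&(w[...,1]<-57+.29*w[...,0])
    print(n,np.percentile(w[m][:,2],[25,50,75,90]))
f=optics.grab_frame('scene'); W=cloud(f); hsv=cv2.cvtColor(f['img'],cv2.COLOR_RGB2HSV)
d=W-np.array([467,-26.7,0]); a=np.array([np.cos(-.415),np.sin(-.415),0]); b=np.array([-a[1],a[0],0])
X=d@a;Y=d@b
m=(X<-16)&(X>-34)&(abs(Y)<20)&(W[...,2]>20)&(W[...,2]<70)
q=np.c_[X[m],Y[m],W[m][:,2],hsv[m][:,2]]; q=q[np.argsort(q[:,2])]; print(q[::5].round(0).astype(int).tolist())
```

```text
scene [32.82547499 40.4023478  42.00833031 43.25675955]
top [38.6303828  40.26057726 42.08302264 43.28533562]
[[-32, 3, 20, 119], [-29, -20, 22, 105], [-32, 2, 24, 130], [-32, -14, 26, 109], [-26, -19, 27, 112], [-19, -17, 28, 107], [-32, 12, 30, 224], [-26, -19, 30, 114], [-26, -10, 30, 114], [-30, 10, 31, 209], [-22, -1, 31, 153], [-30, -18, 31, 114], [-20, -3, 32, 126], [-22, -6, 32, 124], [-24, 4, 32, 199], [-30, -2, 32, 183], [-27, 10, 33, 224], [-20, -5, 46, 97], [-21, -8, 52, 78], [-27, 1, 54, 145], [-24, -9, 56, 48], [-17, -12, 59, 99], [-20, -12, 60, 102], [-20, -6, 62, 85], [-20, -13, 64, 106], [-26, -9, 67, 39], [-23, -9, 68, 59]]
```

Call:
carry_out([
  [[0, 0, -0.01, 0, 0, 0], [0, 0, -0.05, 0, 0, 0], [0, 0, -0.1, 0, 0, -0.1], [0, 0, -0.16, 0, 0, -0.2], [0, 0, -0.2, 0, 0, -0.3]],
])

```text
clock: 29.87
eef_pos: [466.5, -26.9, 143.7]
tcp_rot: [3.141, -0.0, 1.476]
contact_force: [-0.3, -0.3, -2.2]
opening: 0.328
```

```bash
python3 go.py c -68 -60.5 140 90
python3 - <<'E'
from h import *
f=optics.grab_frame('scene');u=proj(f,[467,-26,100])[0].astype(int)
cv2.imwrite(f'pics/k.png',cv2.resize(f['img'][u[1]-40:u[1]+40,u[0]-50:u[0]+50,::-1],None,fx=7,fy=7,interpolation=cv2.INTER_CUBIC))
E
```

```text
clock 29.87 at [466.5 -26.9 143.7] rpy [179.98  -0.    84.55] F [-0.3 -0.3 -2.2] op 0.328
target [484.1 166.6 140. ] 100.0267614147894
row [ 0.4858 -0.0021  0.0091] [ 0.     0.    -0.258] rows needed 4.7
```

View pics/k.png

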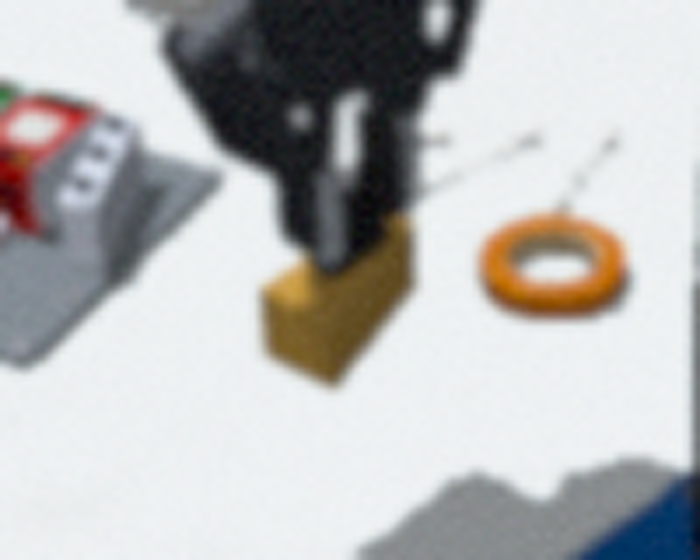

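Call:
carry_out([
  [[0.09, 0, 0, 0, 0, -0.05], [0.185, 0, 0, 0, 0, -0.1], [0.28, 0, 0, 0, 0, -0.15], [0.37, 0, 0, 0, 0, -0.2], [0.46, 0, 0, 0, 0, -0.258]],
])

```text
clock: 30.33
eef_pos: [484.3, 157.7, 141.5]
tcp_rot: [-3.141, 0.0, 1.74]
contact_force: [1.0, -0.7, -2.5]
opening: 0.328
```

Call:
carry_out([
  [[0.026, 0, 0, 0, 0, 0], [0.026, 0, 0, 0, 0, 0], [0.026, 0, 0, 0, 0, 0], [0.026, 0, 0, 0, 0, 0], [0.026, 0, 0, 0, 0, 0]],
])

```text
clock: 30.75
eef_pos: [482.8, 165.1, 141.8]
tcp_rot: [-3.141, 0.0, 1.739]
contact_force: [-0.1, -0.7, -2.5]
opening: 0.326
```

```bash
python3 go.py c -68 -60.5 80 90
```

```text
clock 30.75 at [482.8 165.1 141.8] rpy [-1.7996e+02  2.0000e-02  9.9610e+01] F [-0.1 -0.7 -2.5] op 0.326
target [484.1 166.6  80. ] 100.0267614147894
row [0.0031 0.0039 0.1545] [-0.001  0.    -0.007] rows needed 1.5
```

Call:
carry_out([
  [[0.003, 0.003, 0.05, 0, 0, -0.007], [0.003, 0.003, 0.1, 0, 0, -0.007], [0.003, 0.003, 0.145, 0, 0, -0.007], [0.003, 0.003, 0.155, 0, 0, -0.007], [0.003, 0.003, 0.155, 0, 0, -0.007]],
])

```text
clock: 31.17
eef_pos: [483.2, 166.5, 79.1]
tcp_rot: [-3.139, 0.001, 1.746]
contact_force: [0.3, 0.4, -2.2]
opening: 0.331
```

Call:
carry_out([
  [[0, 0, 0, 0, 0, 0], [0, 0, 0, 0, 0, 0], [0, 0, 0, 0, 0, 0]],
])

```text
clock: 31.42
eef_pos: [484.8, 167.8, 81.2]
tcp_rot: [3.14, -0.0, 1.748]
contact_force: [-0.8, 0.6, -2.2]
opening: 0.328
```

```bash
python3 go.py c -68 -60.5 69 90; python3 look.py l1 red
python3 - <<'E'
from h import *
O=np.array([540.5,238.,0]);y=.175;C=np.array([[np.cos(y),-np.sin(y),0],[np.sin(y),np.cos(y),0],[0,0,1]])
for n in('scene','top'):
    f={k:v for k,v in np.load(f'l1_{n}.npz').items()}; w=(cloud(f)-O)@C; hsv=cv2.cvtColor(f['img'],cv2.COLOR_RGB2HSV)
    m=(w[...,0]>-115)&(w[...,0]<-30)&(w[...,1]<-40)&(w[...,1]>-95)&(hsv[...,0]>12)&(hsv[...,0]<30)&(hsv[...,1]>80)&(w[...,2]>36)
    q=w[m]; print(n,len(q),np.percentile(q,[2,50,98],axis=0).round(1).tolist(), cv2.minAreaRect(q[:,:2].astype(np.float32)))
E
```

```text
clock 31.42 at [484.8 167.8  81.2] rpy [ 1.7989e+02 -2.0000e-02  1.0014e+02] F [-0.8  0.6 -2.2] op 0.328
target [484.1 166.6  69. ] 100.0267614147894
row [-0.0027 -0.0025  0.0304] [ 0.002 -0.     0.002] rows needed 0.3
scene 10 carrier-frame pct 2/50/98 [[-2.0, -40.8, 40.2], [14.4, -36.5, 42.5], [20.1, -26.6, 44.0]]
scene 147 [[-100.9, -77.9, 37.0], [-87.2, -65.1, 48.9], [-41.7, -48.0, 61.8]] ((-71.49594116210938, -57.69424819946289), (63.939170837402344, 31.49901580810547), 12.230565071105957)
top 96 [[-108.0, -89.1, 36.7], [-88.6, -68.8, 48.4], [-59.8, -60.7, 191.5]] ((-84.38555145263672, -67.43704223632812), (40.68171691894531, 36.24849319458008), 49.59051513671875)
```

View pics/l1_scene.png

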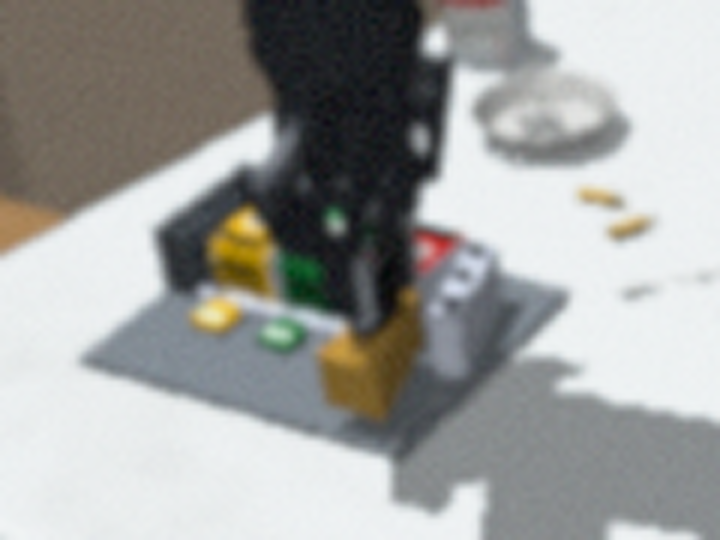

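View pics/l1_top.png

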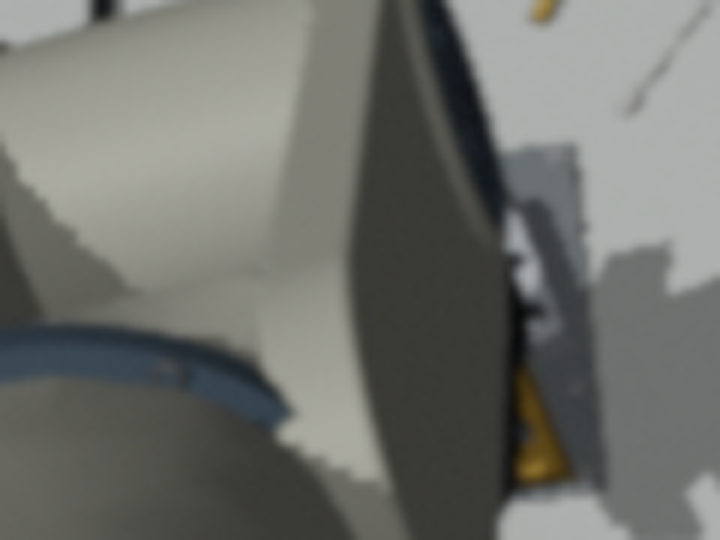

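Call:
carry_out([
  [[-0.003, -0.002, 0.01, 0, 0, 0.002], [-0.003, -0.002, 0.02, 0, 0, 0.002], [-0.003, -0.002, 0.026, 0, 0, 0.002], [-0.003, -0.002, 0.028, 0, 0, 0.002], [-0.003, -0.002, 0.028, 0, 0, 0.002]],
])

```text
clock: 31.93
eef_pos: [483.3, 166.4, 68.7]
tcp_rot: [-3.141, 0.0, 1.746]
contact_force: [0.3, -0.1, -2.7]
opening: 0.326
```

Call:
carry_out([
  [[0, 0, 0.002, 0, 0, 0], [0, 0, 0.003, 0, 0, 0], [0, 0, 0.003, 0, 0, 0]],
])

```text
clock: 32.18
eef_pos: [483.3, 166.5, 68.6]
tcp_rot: [-3.141, 0.0, 1.746]
contact_force: [-4.9, -2.4, 15.4]
opening: 0.329
```

```bash
python3 go.py c -68 -60.5 69 90
```

```text
clock 32.18 at [483.3 166.5  68.6] rpy [-179.98    0.    100.04] F [-4.9 -2.4 15.4] op 0.329
target [484.1 166.6  69. ] 100.0267614147894
row [-0.      0.0018 -0.0011] [-0.  0.  0.] rows needed 0.0
```

Call:
carry_out([
  [[0, 0, -0.002, 0, 0, 0], [0.002, 0.01, -0.002, 0, 0, 0], [0.004, 0.02, -0.002, 0, 0, 0], [0.007, 0.03, -0.002, 0, 0, 0], [0.009, 0.04, -0.002, 0, 0, 0]],
])

```text
clock: 32.6
eef_pos: [498.0, 172.6, 68.6]
tcp_rot: [-3.139, 0.001, 1.746]
contact_force: [-19.8, -8.2, 30.0]
opening: 0.327
```

Call:
carry_out([
  [[0, 0, 0, 0, 0, 0], [0, 0, 0, 0, 0, 0]],
])

```text
clock: 32.77
eef_pos: [497.8, 172.5, 68.6]
tcp_rot: [-3.139, 0.001, 1.746]
contact_force: [-7.7, -2.7, 12.1]
opening: 0.329
```

```bash
cat > st.py <<'E'
from h import *
s=sense(); O=np.array([540.5,238.,0]);y=.175;C=np.array([[np.cos(y),-np.sin(y),0],[np.sin(y),np.cos(y),0],[0,0,1]])
print('t',round(s['clock'],2),'carrier pos',((s['eef_pos']-O)@C).round(1),'F carrier',(s['contact_force']@C).round(1),'torque',(s['wrist_torque']@C).round(2),'rpy',np.degrees(s['tcp_rot']).round(2),'op',round(s['opening'],3))
E
python3 st.py
```

```text
t 32.77 carrier pos [-53.4 -57.1  68.6] F carrier [-8.1 -1.3 12.1] torque [-0.3   1.19  0.03] rpy [-1.7984e+02  3.0000e-02  1.0005e+02] op 0.329
```

Call:
carry_out([
  [[0, 0, -0.002, 0, 0, 0], [0.002, 0.006, -0.002, 0, 0, 0], [0.003, 0.012, -0.002, 0, 0, 0], [0.004, 0.018, -0.002, 0, 0, 0], [0.005, 0.024, -0.002, 0, 0, 0]],
])

```text
clock: 33.18
eef_pos: [499.2, 173.2, 68.8]
tcp_rot: [-3.122, 0.004, 1.747]
contact_force: [-38.7, -17.1, 51.7]
opening: 0.332
```

Call:
carry_out([
  [[0, 0, 0, 0, 0, 0], [0, 0, 0, 0, 0, 0], [0, 0, 0, 0, 0, 0]],
])

```text
clock: 33.43
eef_pos: [499.2, 173.2, 68.9]
tcp_rot: [-3.123, 0.004, 1.747]
contact_force: [-32.4, -14.9, 41.1]
opening: 0.327
```

```bash
python3 st.py
```

```text
t 33.43 carrier pos [-52.  -56.6  68.9] F carrier [-34.5  -9.   41.1] torque [-1.29  5.89  0.1 ] rpy [-178.91    0.2   100.07] op 0.327
```

Call:
carry_out([
  [[-0.003, -0.012, -0.001, 0, 0, 0], [-0.006, -0.025, -0.001, 0, 0, 0], [-0.006, -0.025, -0.001, 0, 0, 0], [-0.006, -0.025, -0.001, 0, 0, 0]],
])

```text
clock: 33.77
eef_pos: [497.8, 172.1, 69.2]
tcp_rot: [-3.14, 0.0, 1.746]
contact_force: [-4.0, -2.6, -1.3]
opening: 0.327
```

```bash
python3 st.py; python3 look.py m1 red
```

```text
t 33.77 carrier pos [-53.5 -57.4  69.2] F carrier [-4.4 -1.9 -1.3] torque [-0.23  0.82  0.01] rpy [-1.7991e+02  2.0000e-02  1.0004e+02] op 0.327
scene 9 carrier-frame pct 2/50/98 [[-2.6, -37.8, 41.2], [19.9, -35.0, 42.6], [28.4, -20.8, 44.3]]
```

View pics/m1_scene.png

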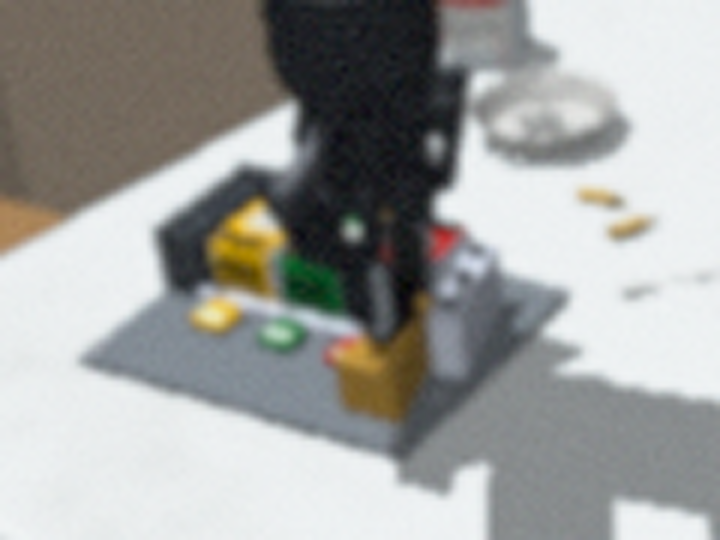

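View pics/m1_top.png

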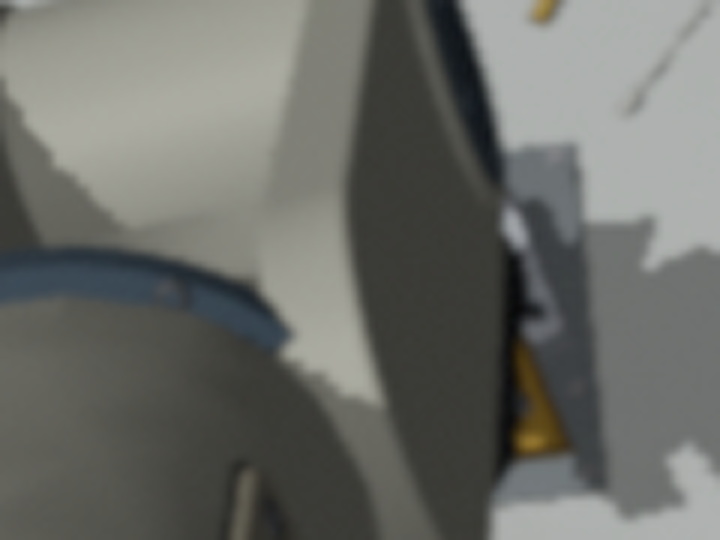

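Call:
carry_out([
  [[-0.002, -0.007, 0, 0, 0, 0], [-0.004, -0.014, 0, 0, 0, 0], [-0.006, -0.02, 0, 0, 0, 0], [-0.006, -0.02, 0, 0, 0, 0]],
])

```text
clock: 34.2
eef_pos: [490.8, 168.5, 69.8]
tcp_rot: [3.141, -0.0, 1.746]
contact_force: [-0.5, 0.6, -2.0]
opening: 0.331
```

Call:
carry_out([
  [[0, 0, 0, 0, 0, 0], [0, 0, 0, 0, 0, 0], [0, 0, 0, 0, 0, 0], [0, 0, -0.01, 0, 0, 0], [0, 0, -0.02, 0, 0, 0]],
], hand=0.45)

```text
clock: 34.62
eef_pos: [490.9, 168.6, 78.0]
tcp_rot: [-3.142, 0.0, 1.746]
contact_force: [-0.6, 0.6, -0.1]
opening: 0.548
```

```bash
python3 st.py
```

```text
t 34.62 carrier pos [-60.9 -59.7  78. ] F carrier [-0.5  0.7 -0.1] torque [-0.02 -0.02 -0.06] rpy [-180.      0.    100.04] op 0.548
```

Call:
carry_out([
  [[0, 0, 0, 0, 0, 0], [0, 0, 0, 0, 0, 0], [0, 0, 0, 0, 0, 0], [0, 0, 0, 0, 0, 0]],
], hand=1, squeeze=100)

```text
clock: 34.95
eef_pos: [491.5, 168.9, 78.9]
tcp_rot: [3.14, -0.0, 1.746]
contact_force: [-2.8, -1.1, 14.0]
opening: 0.308
```

```bash
python3 st.py;python3 - <<'E'
from h import *
f=optics.grab_frame('scene');u=proj(f,[490,168,50])[0].astype(int)
cv2.imwrite(f'pics/n.png',cv2.resize(f['img'][u[1]-40:u[1]+40,u[0]-50:u[0]+50,::-1],None,fx=7,fy=7,interpolation=cv2.INTER_CUBIC))
E
```

```text
t 34.95 carrier pos [-60.3 -59.5  78.9] F carrier [-2.9 -0.6 14. ] torque [ 0.02  0.41 -0.  ] rpy [ 1.7991e+02 -2.0000e-02  1.0003e+02] op 0.308
```

View pics/n.png

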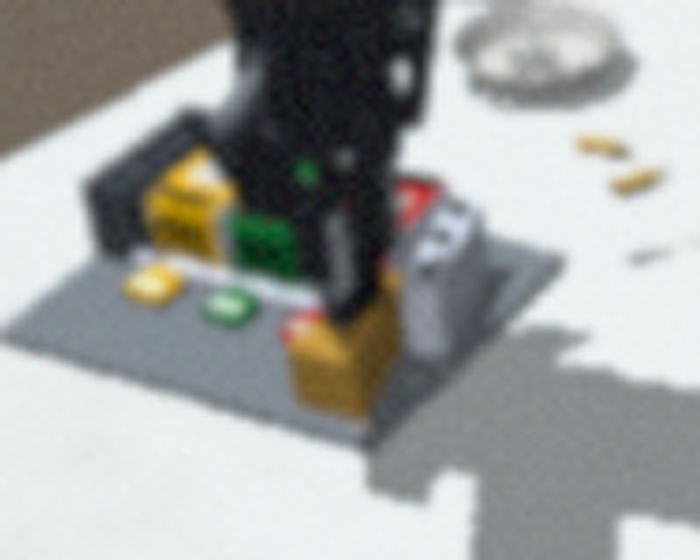

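Call:
carry_out([
  [[0, 0, -0.0015, 0, 0, 0], [0.001, 0.004, -0.0015, 0, 0, 0], [0.003, 0.01, -0.0015, 0, 0, 0], [0.004, 0.016, -0.0015, 0, 0, 0], [0.004, 0.016, -0.0015, 0, 0, 0]],
])

```text
clock: 35.42
eef_pos: [497.3, 171.4, 78.9]
tcp_rot: [3.141, -0.0, 1.746]
contact_force: [-2.0, -0.1, 9.3]
opening: 0.312
```

```bash
python3 st.py
```

```text
t 35.42 carrier pos [-54.2 -58.   78.9] F carrier [-2.   0.2  9.3] torque [ 0.06  0.25 -0.02] rpy [ 1.7997e+02 -1.0000e-02  1.0004e+02] op 0.312
```

Call:
carry_out([
  [[0.001, 0.004, -0.001, 0, 0, 0], [0.002, 0.008, -0.001, 0, 0, 0], [0.003, 0.012, -0.001, 0, 0, 0], [0.004, 0.016, -0.001, 0, 0, 0], [0.004, 0.016, -0.001, 0, 0, 0]],
])

```text
clock: 35.83
eef_pos: [498.7, 172.3, 79.0]
tcp_rot: [-3.132, 0.002, 1.746]
contact_force: [-16.7, -7.6, 28.0]
opening: 0.31
```

```bash
python3 st.py
```

```text
t 35.83 carrier pos [-52.6 -57.5  79. ] F carrier [-17.8  -4.5  28. ] torque [-0.82  3.08  0.08] rpy [-1.7946e+02  1.1000e-01  1.0006e+02] op 0.31
```

Call:
carry_out([
  [[-0.002, -0.01, 0, 0, 0, 0], [-0.004, -0.02, 0, 0, 0, 0], [-0.006, -0.03, 0, 0, 0, 0], [-0.008, -0.037, 0, 0, 0, 0], [-0.008, -0.037, 0, 0, 0, 0]],
])

```text
clock: 36.25
eef_pos: [488.9, 168.2, 79.0]
tcp_rot: [3.141, -0.0, 1.746]
contact_force: [-0.0, -0.3, 6.7]
opening: 0.309
```

Call:
carry_out([
  [[0, 0, 0, 0, 0, 0], [0, 0, 0, 0, 0, 0], [0, 0, 0, 0, 0, 0], [0, 0, -0.07, 0, 0, 0], [0, 0, -0.15, 0, 0, 0]],
], hand=0.3)

```text
clock: 36.67
eef_pos: [486.9, 167.6, 137.2]
tcp_rot: [-3.136, 0.001, 1.746]
contact_force: [0.6, 0.8, 0.6]
opening: 0.702
```

```bash
python3 st.py
```

```text
t 36.67 carrier pos [-65.1 -60.  137.2] F carrier [0.7 0.7 0.6] torque [-0.03 -0.02 -0.  ] rpy [-1.7967e+02  5.0000e-02  1.0004e+02] op 0.702
```

Call:
carry_out([
  [[-0.09, 0, -0.05, 0, 0, 0], [-0.19, 0, -0.05, 0, 0, 0], [-0.29, 0, -0.05, 0, 0, 0], [-0.39, 0, -0.05, 0, 0, 0], [-0.48, 0, -0.05, 0, 0, 0]],
])

```text
clock: 37.08
eef_pos: [522.3, -22.9, 158.8]
tcp_rot: [-3.142, 0.0, 1.746]
contact_force: [0.7, 0.2, 0.5]
opening: 0.703
```

```bash
python3 look.py o1 red
cat > row.py <<'E'
import sys
from h import *
O=np.array([540.5,238.,0]);y=.175;C=np.array([[np.cos(y),-np.sin(y),0],[np.sin(y),np.cos(y),0],[0,0,1]])
for n in('scene','top'):
    f={k:v for k,v in np.load(f'{sys.argv[1]}_{n}.npz').items()}; w=(cloud(f)-O)@C; hsv=cv2.cvtColor(f['img'],cv2.COLOR_RGB2HSV)
    inr=(w[...,0]>-115)&(w[...,0]<42)&(w[...,1]>-90)&(w[...,1]<90)
    H,S,V=hsv[...,0],hsv[...,1],hsv[...,2]
    for c,(a,b) in dict(red=(0,8),green=(50,90),yellow=(20,32)).items():
        m=inr&(abs(w[...,0])<40)&(w[...,2]>38)&(w[...,2]<48)&(H>=a)&(H<=b)&(S>90)
        q=w[m]; print(n,c,len(q),np.percentile(q,[2,50,98],axis=0).round(1).tolist() if len(q) else '',[np.round(v,1).tolist() for v in cv2.minAreaRect(q[:,:2].astype(np.float32))] if len(q)>5 else '')
    m=inr&(w[...,2]>31)&(w[...,2]<41)&(H>12)&(H<26)&(S>80)&(w[...,1]<-38); q=w[m]
    if len(q)>5: print(n,'wedge top',len(q),np.percentile(q,[2,50,98],axis=0).round(1).tolist(),[np.round(v,1).tolist() for v in cv2.minAreaRect(q[:,:2].astype(np.float32))])
    m=inr&(w[...,2]>55)&(w[...,1]<-30); q=w[m]
    if len(q)>5: print(n,'grip',len(q),[np.round(v,1).tolist() for v in cv2.minAreaRect(q[:,:2].astype(np.float32))])
E
python3 row.py o1
```

```text
scene 57 carrier-frame pct 2/50/98 [[-24.1, -44.7, 38.5], [-7.6, -22.7, 42.6], [26.1, -9.4, 44.8]]
top 223 carrier-frame pct 2/50/98 [[-42.6, -45.1, 12.3], [-7.2, -26.5, 40.5], [31.5, -6.4, 44.0]]
scene red 57 [[-24.1, -44.7, 40.3], [-7.6, -22.7, 42.6], [26.1, -9.4, 44.8]] [[0.6, -25.9], [51.5, 33.7], 8.5]
scene green 37 [[-31.1, -2.4, 38.7], [-24.0, 10.0, 42.1], [19.1, 25.5, 44.6]] [[-5.1, 11.8], [51.7, 29.2], 2.7]
scene yellow 107 [[-32.1, 37.0, 38.6], [-11.1, 55.3, 42.6], [24.6, 80.1, 45.2]] [[-3.5, 58.9], [60.4, 44.4], 1.0]
scene wedge top 97 [[-96.9, -78.0, 32.0], [-83.6, -64.7, 37.3], [-39.2, -49.4, 40.8]] [[-68.8, -56.4], [62.5, 29.6], 17.2]
scene grip 64 [[-65.3, -59.6], [14.1, 29.3], 86.3]
top red 187 [[-25.0, -44.3, 38.2], [-0.7, -27.0, 41.3], [32.7, -8.8, 44.3]] [[3.9, -25.8], [59.4, 35.7], 7.1]
top green 129 [[-30.9, -2.4, 38.3], [-7.0, 12.7, 41.0], [19.7, 30.6, 44.3]] [[-5.0, 13.5], [52.1, 35.8], 0.7]
top yellow 297 [[-30.4, 4.0, 38.6], [-4.1, 52.0, 41.5], [26.6, 72.7, 44.5]] [[-1.4, 39.9], [76.5, 60.1], 89.8]
```

View pics/o1_scene.png

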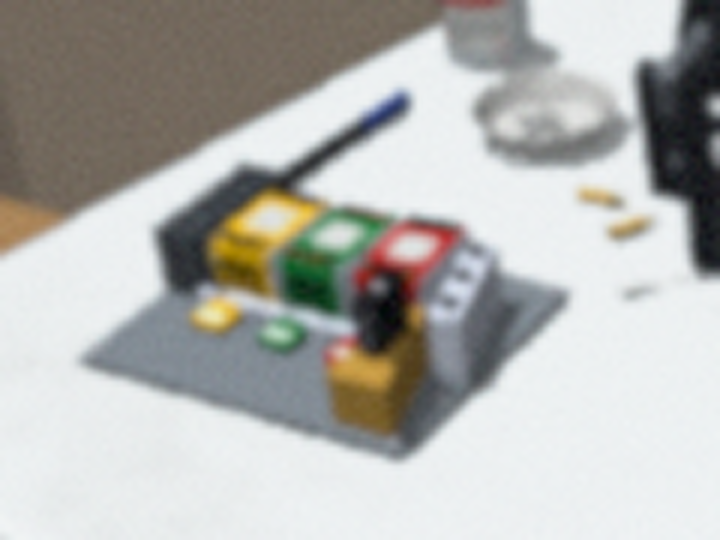

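View pics/o1_top.png

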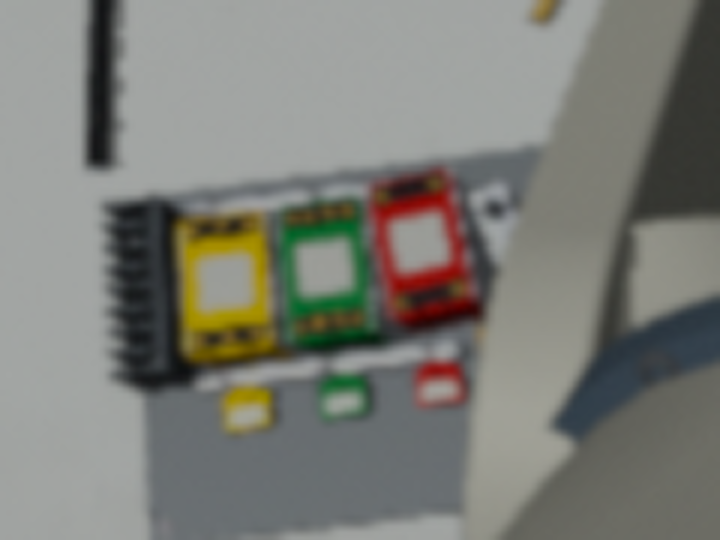

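```bash
python3 go.py c 3 -25.8 120 93
```

```text
clock 37.18 at [523.  -25.1 158.7] rpy [1.7998e+02 7.0000e-02 9.9810e+01] F [-0.6 -0.7  0.7] op 0.7
target [547.9 213.1 120. ] 103.0267614147894
row [0.5763 0.1629 0.0961] [ 0.     0.001 -0.054] rows needed 5.8
```

Call:
carry_out([
  [[0.09, 0.025, -0.03, 0, 0, -0.02], [0.18, 0.05, -0.03, 0, 0, -0.04], [0.28, 0.08, -0.03, 0, 0, -0.06], [0.38, 0.107, -0.03, 0, 0, -0.07], [0.475, 0.134, 0, 0, 0, -0.07]],
], hand=0)

```text
clock: 37.6
eef_pos: [542.8, 178.4, 160.3]
tcp_rot: [3.139, -0.0, 1.82]
contact_force: [1.5, -1.1, -0.9]
opening: 1.0
```

Call:
carry_out([
  [[0.09, 0.025, 0.02, 0, 0, 0], [0.1, 0.029, 0.08, 0, 0, 0], [0.1, 0.029, 0.1, 0, 0, 0], [0.1, 0.029, 0.1, 0, 0, 0], [0.1, 0.029, 0.1, 0, 0, 0]],
])

```text
clock: 38.02
eef_pos: [542.6, 216.4, 118.2]
tcp_rot: [-3.139, 0.001, 1.819]
contact_force: [-0.2, -0.1, -0.5]
opening: 1.001
```

Call:
carry_out([
  [[0, 0, 0, 0, 0, 0], [0, 0, 0, 0, 0, 0]],
])

```text
clock: 38.18
eef_pos: [544.0, 216.4, 119.7]
tcp_rot: [3.14, -0.0, 1.818]
contact_force: [-0.0, -0.8, -0.2]
opening: 1.0
```

```bash
python3 go.py c 3.5 -25.8 40.5 94
```

```text
clock 38.18 at [544.  216.4 119.7] rpy [ 1.7993e+02 -1.0000e-02  1.0415e+02] F [-0.  -0.8 -0.2] op 1.0
target [548.4 213.2  40.5] 104.0267614147894
row [-0.0104  0.0085  0.1981] [ 0.001 -0.     0.002] rows needed 1.9
```

Call:
carry_out([
  [[-0.01, 0.008, 0.05, 0, 0, 0], [-0.01, 0.008, 0.1, 0, 0, 0], [-0.01, 0.008, 0.15, 0, 0, 0], [-0.01, 0.008, 0.185, 0, 0, 0], [-0.01, 0.008, 0.198, 0, 0, 0]],
])

```text
clock: 38.6
eef_pos: [547.0, 213.0, 38.4]
tcp_rot: [-3.14, 0.0, 1.818]
contact_force: [-1.1, -0.2, 0.0]
opening: 0.996
```

Call:
carry_out([
  [[0, 0, 0, 0, 0, 0], [0, 0, 0, 0, 0, 0], [0, 0, 0, 0, 0, 0]],
])

```text
clock: 38.85
eef_pos: [548.4, 214.2, 40.8]
tcp_rot: [3.14, -0.0, 1.819]
contact_force: [-0.1, 0.4, -0.4]
opening: 1.002
```

```bash
python3 st.py
```

```text
t 38.85 carrier pos [  3.6 -24.8  40.8] F carrier [-0.   0.4 -0.4] torque [-0.02  0.01 -0.01] rpy [ 1.7989e+02 -1.0000e-02  1.0422e+02] op 1.002
```

Close on the red module, then straighten, pull back and shift it towards the row.

Call:
carry_out([
  [[0, 0, 0, 0, 0, 0], [0, 0, 0, 0, 0, 0], [0, 0, 0, 0, 0, 0], [0, 0, 0, 0, 0, 0], [0, 0, 0, 0, 0, 0]],
], hand=1, squeeze=50)

```text
clock: 39.27
eef_pos: [548.2, 214.4, 40.7]
tcp_rot: [3.14, -0.0, 1.819]
contact_force: [-1.1, -2.2, 6.7]
opening: 0.691
```

```bash
python3 st.py; python3 go.py c 0 -24.5 41.5 90
```

```text
t 39.27 carrier pos [  3.5 -24.6  40.7] F carrier [-1.5 -2.   6.7] torque [-0.13  0.13 -0.  ] rpy [ 1.7990e+02 -1.0000e-02  1.0424e+02] op 0.691
clock 39.27 at [548.2 214.4  40.7] rpy [ 1.7990e+02 -1.0000e-02  1.0424e+02] F [-1.1 -2.2  6.7] op 0.691
target [544.8 213.9  41.5] 100.0267614147894
row [ 0.0008 -0.0086 -0.0021] [ 0.002 -0.     0.07 ] rows needed 0.6
```

Call:
carry_out([
  [[0, -0.002, -0.002, 0, 0, 0], [-0.001, -0.005, -0.002, 0, 0, 0.035], [-0.001, -0.009, -0.002, 0, 0, 0.07], [-0.001, -0.009, -0.002, 0, 0, 0.07], [-0.001, -0.009, -0.002, 0, 0, 0.07]],
])

```text
clock: 39.68
eef_pos: [544.2, 212.9, 40.7]
tcp_rot: [3.141, -0.0, 1.747]
contact_force: [-0.7, 0.4, 3.6]
opening: 0.69
```

Call:
carry_out([
  [[0.003, 0, 0, 0, 0, 0], [0.006, 0, 0, 0, 0, 0], [0.009, 0, 0, 0, 0, 0], [0.01, 0, 0, 0, 0, 0], [0.01, 0, 0, 0, 0, 0]],
])

```text
clock: 40.1
eef_pos: [543.7, 216.6, 40.7]
tcp_rot: [3.141, 0.0, 1.747]
contact_force: [1.5, -3.4, 5.5]
opening: 0.688
```

```bash
python3 st.py; python3 look.py p1 red; python3 row.py p1
```

```text
t 40.1 carrier pos [ -0.5 -21.6  40.7] F carrier [ 0.9 -3.7  5.5] torque [-0.5  -0.03 -0.04] rpy [1.7997e+02 2.0000e-02 1.0011e+02] op 0.688
scene 32 carrier-frame pct 2/50/98 [[-39.1, -37.7, 29.7], [11.3, -23.8, 42.8], [20.4, -4.7, 54.3]]
top 59 carrier-frame pct 2/50/98 [[-43.0, -39.2, 12.5], [-13.6, -35.8, 40.5], [24.4, -25.0, 43.6]]
scene red 31 [[-15.8, -37.7, 40.8], [11.7, -23.3, 42.6], [20.4, -4.2, 44.7]] [[1.3, -20.6], [37.5, 34.7], 6.7]
scene green 18 [[-31.4, 0.5, 39.3], [-28.5, 15.3, 42.2], [20.8, 26.0, 44.4]] [[-7.2, 21.3], [55.5, 24.4], 20.3]
scene yellow 75 [[-30.9, 37.3, 38.1], [-19.1, 62.2, 42.6], [22.8, 80.4, 45.5]] [[-3.3, 60.2], [62.6, 39.9], 9.4]
scene wedge top 95 [[-96.3, -79.0, 31.2], [-83.4, -65.3, 37.1], [-41.3, -48.7, 39.6]] [[-70.7, -57.3], [60.8, 29.4], 16.8]
scene grip 2787 [[-32.9, -60.0], [149.2, 60.0], 0.0]
top red 51 [[-31.7, -39.1, 38.2], [-6.5, -35.7, 40.8], [24.4, -30.8, 43.7]] [[-2.3, -34.8], [8.8, 59.7], 89.9]
top green 0  
top yellow 0  
top wedge top 146 [[-96.4, -75.4, 31.7], [-82.2, -62.4, 36.0], [-33.6, -47.9, 39.6]] [[-64.5, -62.8], [30.1, 64.9], 89.9]
top grip 2452 [[-36.5, -60.0], [156.9, 59.9], 0.0]
```

View pics/p1_scene.png

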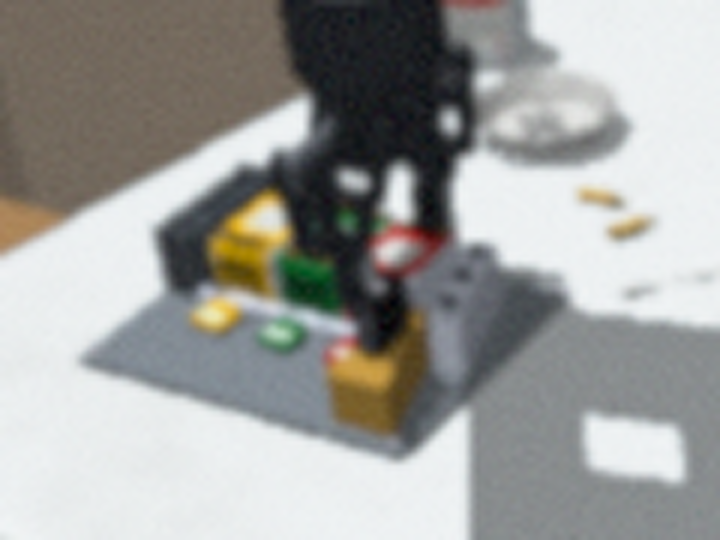

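Call:
carry_out([
  [[0, 0, 0, 0, 0, 0], [0, 0, 0, 0, 0, 0], [0, 0, 0, 0, 0, 0], [0, 0, 0, 0, 0, 0]],
], hand=0)

```text
clock: 40.53
eef_pos: [543.2, 216.9, 40.1]
tcp_rot: [-3.141, -0.0, 1.746]
contact_force: [-0.6, -0.7, 0.0]
opening: 1.003
```

Call:
carry_out([
  [[0, 0, -0.03, 0, 0, 0], [0, 0, -0.1, 0, 0, 0], [0, 0, -0.18, 0, 0, 0], [0, 0, -0.22, 0, 0, 0], [0, 0, -0.22, 0, 0, 0]],
])

```text
clock: 40.95
eef_pos: [545.7, 217.8, 133.0]
tcp_rot: [3.135, -0.001, 1.746]
contact_force: [0.0, -0.2, -0.3]
opening: 0.998
```

```bash
python3 go.py c -65 -60 130 90; python3 look.py q1 red; python3 row.py q1
```

```text
clock 40.95 at [545.7 217.8 133. ] rpy [ 1.7962e+02 -8.0000e-02  1.0005e+02] F [ 0.  -0.2 -0.3] op 0.998
target [486.9 167.6 130. ] 100.0267614147894
row [-0.0979 -0.1667  0.0063] [ 0.006 -0.001  0.   ] rows needed 1.9
scene 51 carrier-frame pct 2/50/98 [[-32.5, -37.9, 31.6], [-15.4, -16.6, 42.4], [19.3, -6.6, 44.9]]
top 188 carrier-frame pct 2/50/98 [[-43.4, -39.3, 13.7], [-12.9, -23.2, 40.7], [24.1, -6.0, 44.6]]
scene red 47 [[-31.2, -38.0, 39.9], [-10.4, -17.0, 42.6], [19.4, -6.6, 45.0]] [[-6.2, -22.3], [52.3, 31.2], 3.0]
scene green 33 [[-31.8, -1.1, 38.3], [-23.2, 13.2, 42.2], [19.2, 26.6, 43.8]] [[-5.9, 12.9], [27.0, 52.0], 85.6]
scene yellow 103 [[-33.5, 36.9, 38.8], [-7.6, 55.2, 42.7], [22.3, 80.9, 45.3]] [[-2.4, 58.8], [62.9, 44.4], 1.0]
scene wedge top 92 [[-96.9, -78.4, 31.6], [-83.7, -65.5, 36.9], [-42.4, -48.6, 40.6]] [[-72.3, -57.6], [58.8, 29.8], 16.6]
scene grip 2840 [[-34.7, -60.0], [59.9, 152.4], 89.9]
top red 170 [[-31.3, -39.3, 38.3], [-6.8, -24.6, 41.2], [25.2, -6.2, 44.6]] [[-3.0, -22.8], [33.8, 58.6], 89.9]
top green 4 [[9.6, 9.3, 39.9], [11.7, 10.1, 41.1], [14.8, 11.5, 44.1]] 
top yellow 1 [[-36.9, -56.1, 38.9], [-36.9, -56.1, 38.9], [-36.9, -56.1, 38.9]] 
top wedge top 145 [[-96.3, -75.5, 32.3], [-82.3, -62.6, 35.7], [-33.9, -47.8, 39.3]] [[-64.3, -62.0], [64.3, 29.8], 1.4]
top grip 3125 [[-36.5, -60.0], [156.9, 60.0], 0.0]
```

View pics/q1_scene.png

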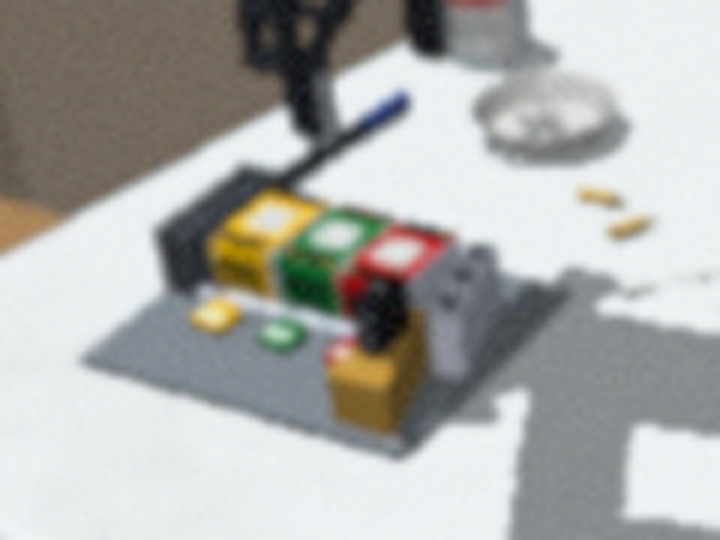

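Call:
carry_out([
  [[-0.05, -0.083, 0, 0.004, 0, 0], [-0.098, -0.165, 0, 0.004, 0, 0], [-0.098, -0.165, 0.03, 0.004, 0, 0], [-0.098, -0.165, 0.05, 0.004, 0, 0], [-0.098, -0.165, 0.05, 0.004, 0, 0]],
], hand=0.3)

```text
clock: 41.47
eef_pos: [484.2, 166.4, 106.3]
tcp_rot: [-3.135, 0.0, 1.746]
contact_force: [0.5, 0.4, -0.5]
opening: 0.701
```

Call:
carry_out([
  [[0, 0, 0, 0, 0, 0], [0, 0, 0, 0, 0, 0], [0, 0, 0, 0, 0, 0]],
])

```text
clock: 41.72
eef_pos: [486.0, 167.3, 108.4]
tcp_rot: [-3.138, -0.0, 1.746]
contact_force: [0.0, 0.2, 0.8]
opening: 0.7
```

```bash
python3 go.py c -65 -60 74 90
```

```text
clock 41.72 at [486.  167.3 108.4] rpy [-1.7979e+02 -1.0000e-02  1.0006e+02] F [0.  0.2 0.8] op 0.7
target [486.9 167.6  74. ] 100.0267614147894
row [0.0004 0.0027 0.0859] [-0.003 -0.     0.001] rows needed 0.8
```

Call:
carry_out([
  [[0, 0.002, 0.03, -0.003, 0, 0], [0, 0.002, 0.06, -0.003, 0, 0], [0, 0.002, 0.08, -0.003, 0, 0], [0, 0.002, 0.086, -0.003, 0, 0], [0, 0.002, 0.086, -0.003, 0, 0]],
])

```text
clock: 42.13
eef_pos: [485.7, 166.9, 73.4]
tcp_rot: [-3.139, 0.0, 1.746]
contact_force: [0.0, 0.1, -0.2]
opening: 0.696
```

Call:
carry_out([
  [[0, 0, 0, 0, 0, 0], [0, 0, 0, 0, 0, 0], [0, 0, 0, 0, 0, 0]],
])

```text
clock: 42.38
eef_pos: [486.3, 167.0, 74.4]
tcp_rot: [-3.141, -0.0, 1.746]
contact_force: [0.8, 0.4, 0.3]
opening: 0.701
```

Call:
carry_out([
  [[0, 0, 0, 0, 0, 0], [0, 0, 0, 0, 0, 0], [0, 0, 0, 0, 0, 0], [0, 0, 0, 0, 0, 0]],
], hand=1, squeeze=90)

```text
clock: 42.72
eef_pos: [486.2, 166.9, 74.7]
tcp_rot: [-3.141, -0.0, 1.746]
contact_force: [-1.1, -0.0, 8.2]
opening: 0.319
```

```bash
python3 st.py
```

```text
t 42.72 carrier pos [-65.8 -60.5  74.7] F carrier [-1.1  0.2  8.2] torque [-0.06  0.28 -0.03] rpy [-1.7999e+02 -1.0000e-02  1.0004e+02] op 0.319
```

Call:
carry_out([
  [[0, 0.005, -0.001, 0, 0, 0], [0.002, 0.014, -0.001, 0, 0, 0], [0.004, 0.023, -0.001, 0, 0, 0], [0.006, 0.032, -0.001, 0, 0, 0], [0.007, 0.032, -0.001, 0, 0, 0]],
])

```text
clock: 43.13
eef_pos: [498.9, 172.0, 74.7]
tcp_rot: [3.141, -0.0, 1.746]
contact_force: [0.6, -1.8, 5.8]
opening: 0.32
```

```bash
python3 st.py
```

```text
t 43.13 carrier pos [-52.5 -57.7  74.7] F carrier [ 0.3 -1.8  5.8] torque [-0.33 -0.09  0.  ] rpy [179.99  -0.   100.04] op 0.32
```

Free past the former snag. Continue.

Call:
carry_out([
  [[0.002, 0.008, -0.001, 0, 0, 0], [0.004, 0.016, -0.001, 0, 0, 0], [0.006, 0.024, -0.001, 0, 0, 0], [0.007, 0.028, -0.001, 0, 0, 0], [0.007, 0.028, -0.001, 0, 0, 0]],
])

```text
clock: 43.55
eef_pos: [508.9, 176.6, 74.7]
tcp_rot: [-3.141, 0.0, 1.746]
contact_force: [-0.2, -1.7, 3.6]
opening: 0.32
```

```bash
python3 st.py
```

```text
t 43.55 carrier pos [-41.8 -55.   74.7] F carrier [-0.5 -1.6  3.6] torque [-0.27  0.12 -0.01] rpy [-1.7995e+02  1.0000e-02  1.0004e+02] op 0.32
```

Call:
carry_out([
  [[0.002, 0.007, 0, 0, 0, 0], [0.004, 0.014, 0, 0, 0, 0], [0.006, 0.021, 0, 0, 0, 0], [0.007, 0.026, 0, 0, 0, 0], [0.007, 0.026, 0, 0, 0, 0]],
])

```text
clock: 43.97
eef_pos: [518.5, 181.0, 74.7]
tcp_rot: [-3.14, 0.0, 1.746]
contact_force: [-0.8, -1.9, 4.7]
opening: 0.318
```

```bash
python3 st.py
```

```text
t 43.97 carrier pos [-31.6 -52.3  74.7] F carrier [-1.1 -1.7  4.7] torque [-0.4   0.23 -0.01] rpy [-1.7994e+02  1.0000e-02  1.0005e+02] op 0.318
```

Still easy. Next 8 mm.

Call:
carry_out([
  [[0.001, 0.005, 0, 0, 0, 0], [0.003, 0.01, 0, 0, 0, 0], [0.004, 0.015, 0, 0, 0, 0], [0.005, 0.02, 0, 0, 0, 0], [0.005, 0.02, 0, 0, 0, 0]],
])

```text
clock: 44.38
eef_pos: [525.9, 184.3, 74.7]
tcp_rot: [-3.14, 0.0, 1.746]
contact_force: [-0.8, -3.6, 5.8]
opening: 0.32
```

```bash
python3 st.py
```

```text
t 44.38 carrier pos [-23.7 -50.4  74.7] F carrier [-1.4 -3.4  5.8] torque [-0.43  0.33 -0.01] rpy [-1.7993e+02  2.0000e-02  1.0005e+02] op 0.32
```

Call:
carry_out([
  [[0.001, 0.004, 0, 0, 0, 0], [0.002, 0.008, 0, 0, 0, 0], [0.003, 0.012, 0, 0, 0, 0], [0.003, 0.012, 0, 0, 0, 0]],
])

```text
clock: 44.72
eef_pos: [530.4, 186.3, 74.7]
tcp_rot: [-3.14, 0.0, 1.746]
contact_force: [-1.6, -2.1, 6.5]
opening: 0.322
```

```bash
python3 st.py
```

```text
t 44.72 carrier pos [-19.  -49.2  74.7] F carrier [-1.9 -1.8  6.5] torque [-0.46  0.3  -0.02] rpy [-1.7993e+02  2.0000e-02  1.0004e+02] op 0.322
```

Call:
carry_out([
  [[0.001, 0.003, 0, 0, 0, 0], [0.002, 0.006, 0, 0, 0, 0], [0.002, 0.008, 0, 0, 0, 0], [0.002, 0.008, 0, 0, 0, 0]],
])

```text
clock: 45.05
eef_pos: [532.9, 187.2, 74.7]
tcp_rot: [-3.139, 0.001, 1.746]
contact_force: [-3.8, -5.2, 8.1]
opening: 0.323
```

```bash
python3 st.py; python3 look.py s1 red; python3 row.py s1
```

```text
t 45.05 carrier pos [-16.4 -48.7  74.7] F carrier [-4.6 -4.4  8.1] torque [-0.78  0.6   0.01] rpy [-1.7987e+02  5.0000e-02  1.0006e+02] op 0.323
scene 68 carrier-frame pct 2/50/98 [[-43.0, -32.5, 13.1], [-27.6, -12.6, 40.6], [-1.8, -0.0, 44.2]]
scene red 44 [[-31.1, -33.0, 39.0], [-23.8, -12.6, 42.6], [3.3, 1.0, 44.4]] [[-19.3, -9.4], [50.4, 23.0], 46.6]
scene green 35 [[-29.1, 8.4, 38.1], [-22.3, 21.6, 42.3], [17.5, 33.9, 44.3]] [[-5.5, 20.6], [47.3, 27.1], 0.9]
scene yellow 113 [[-31.7, -53.1, 38.4], [-11.1, 59.7, 42.7], [23.3, 80.7, 45.6]] [[-4.1, 13.4], [137.1, 57.8], 87.1]
scene wedge top 62 [[-49.9, -66.8, 31.9], [-40.1, -52.6, 37.5], [-17.2, -39.0, 40.6]] [[-26.6, -47.4], [56.5, 25.5], 17.6]
scene grip 3563 [[-21.3, -60.1], [59.9, 126.5], 89.8]
top red 0  
top green 0  
top yellow 8 [[-39.9, -60.5, 38.3], [-33.4, -56.3, 38.9], [-10.4, -51.1, 45.6]] [[-25.7, -52.8], [31.4, 9.3], 12.6]
top wedge top 65 [[-49.3, -64.2, 32.0], [-38.8, -56.0, 35.7], [-11.0, -49.2, 39.0]] [[-30.1, -58.6], [18.6, 42.3], 80.3]
top grip 1880 [[-42.5, -60.0], [145.0, 59.9], 0.0]
```

View pics/s1_scene.png

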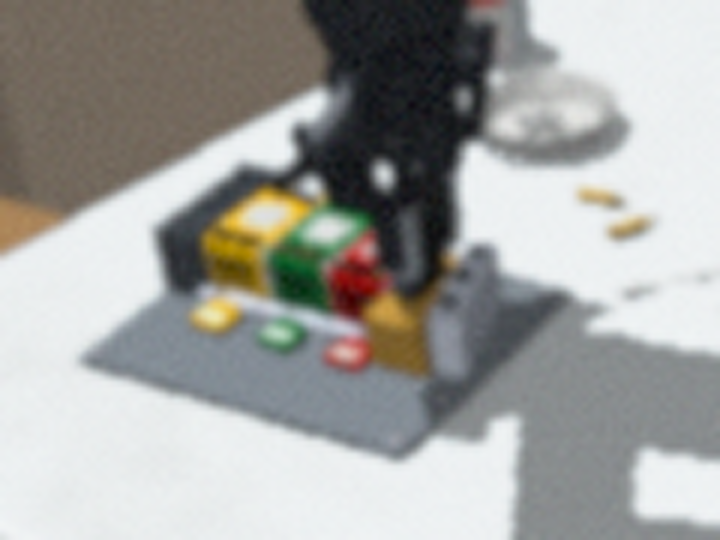

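View pics/s1_top.png

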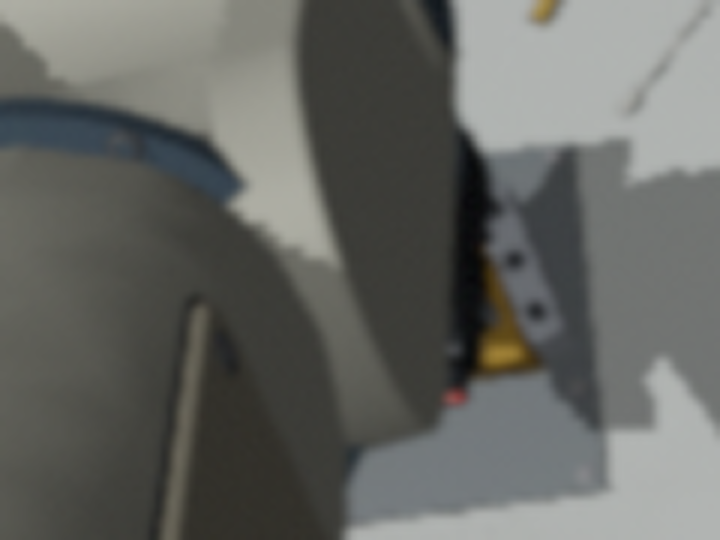

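Call:
carry_out([
  [[0.001, 0.003, 0, 0, 0, 0], [0.0015, 0.005, 0, 0, 0, 0], [0.0015, 0.005, 0, 0, 0, 0]],
])

```text
clock: 45.4
eef_pos: [534.4, 187.6, 74.8]
tcp_rot: [-3.138, 0.002, 1.747]
contact_force: [-4.4, -7.7, 11.1]
opening: 0.319
```

```bash
python3 st.py
```

```text
t 45.4 carrier pos [-14.8 -48.6  74.8] F carrier [-5.6 -6.9 11.1] torque [-1.22  0.88  0.02] rpy [-1.7981e+02  9.0000e-02  1.0007e+02] op 0.319
```

Call:
carry_out([
  [[0, 0.003, -0.001, 0, 0, 0], [0.0005, 0.006, -0.001, 0, 0, 0], [0.0005, 0.006, -0.001, 0, 0, 0]],
])

```text
clock: 45.65
eef_pos: [536.7, 188.1, 74.9]
tcp_rot: [-3.138, 0.002, 1.747]
contact_force: [-2.9, -8.0, 6.7]
opening: 0.317
```

```bash
python3 st.py
```

```text
t 45.65 carrier pos [-12.4 -48.4  74.9] F carrier [-4.2 -7.4  6.7] torque [-1.31  0.74  0.01] rpy [-1.7981e+02  9.0000e-02  1.0007e+02] op 0.317
```

Call:
carry_out([
  [[0.0005, 0.003, 0, 0, 0, 0], [0.001, 0.006, 0, 0, 0, 0], [0.001, 0.006, 0, 0, 0, 0]],
])

```text
clock: 45.9
eef_pos: [537.8, 188.3, 74.8]
tcp_rot: [-3.135, 0.002, 1.747]
contact_force: [-7.5, -11.3, 12.8]
opening: 0.321
```

```bash
python3 st.py; python3 look.py u1 red; python3 row.py u1|grep wedge
```

```text
t 45.9 carrier pos [-11.4 -48.5  74.8] F carrier [-9.3 -9.8 12.8] torque [-1.72  1.6   0.04] rpy [-1.7964e+02  1.4000e-01  1.0008e+02] op 0.321
scene 73 carrier-frame pct 2/50/98 [[-43.7, -30.7, 12.8], [-26.5, -13.5, 41.1], [3.7, -1.2, 45.3]]
scene wedge top 54 [[-46.0, -64.4, 32.4], [-38.7, -51.4, 37.3], [-14.2, -38.3, 39.7]] [[-31.2, -48.6], [39.3, 24.5], 18.1]
top wedge top 60 [[-44.7, -65.3, 33.7], [-34.1, -56.0, 36.4], [-7.4, -48.8, 39.8]] [[-26.1, -58.6], [18.2, 40.5], 82.5]
```

View pics/u1_scene.png

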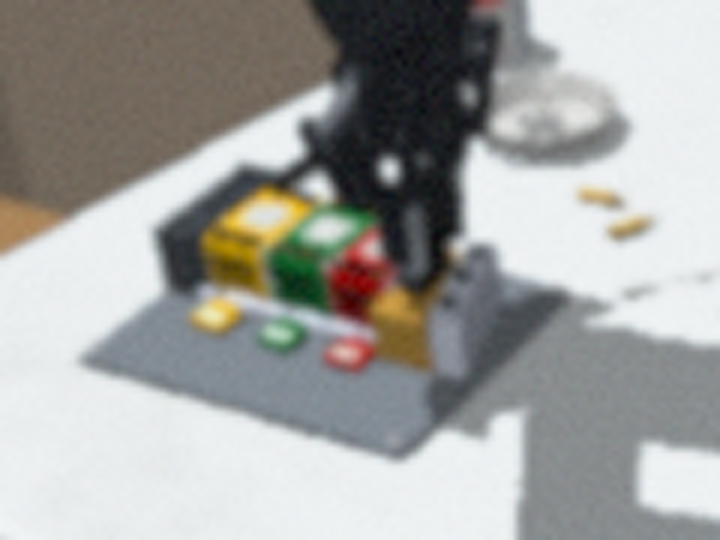

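View pics/u1_top.png

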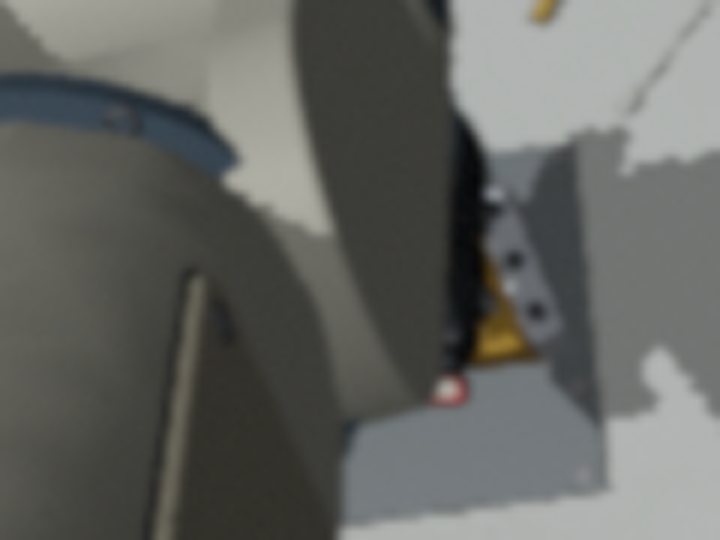

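Call:
carry_out([
  [[0, 0.003, -0.0005, 0, 0, 0], [0, 0.005, -0.0005, 0, 0, 0], [0, 0.005, -0.0005, 0, 0, 0]],
])

```text
clock: 46.25
eef_pos: [538.5, 188.3, 74.8]
tcp_rot: [-3.133, 0.003, 1.747]
contact_force: [-12.4, -12.5, 16.9]
opening: 0.321
```

```bash
python3 st.py
```

```text
t 46.25 carrier pos [-10.7 -48.6  74.8] F carrier [-14.4 -10.2  16.9] torque [-1.62  2.31  0.07] rpy [-1.7949e+02  1.6000e-01  1.0007e+02] op 0.321
```

Call:
carry_out([
  [[0, 0.002, -0.0005, 0, 0, 0], [0, 0.004, -0.0005, 0, 0, 0], [0, 0.004, -0.0005, 0, 0, 0]],
])

```text
clock: 46.5
eef_pos: [538.7, 188.3, 74.9]
tcp_rot: [-3.13, 0.003, 1.747]
contact_force: [-15.7, -11.8, 19.1]
opening: 0.317
```

```bash
python3 st.py
```

```text
t 46.5 carrier pos [-10.4 -48.7  74.9] F carrier [-17.6  -8.9  19.1] torque [-1.53  3.08  0.09] rpy [-1.7934e+02  1.6000e-01  1.0007e+02] op 0.317
```

Call:
carry_out([
  [[-0.0005, -0.003, 0, 0, 0, 0], [-0.001, -0.006, 0, 0, 0, 0], [-0.001, -0.006, 0, 0, 0, 0]],
])

```text
clock: 46.75
eef_pos: [538.5, 188.2, 74.9]
tcp_rot: [-3.135, 0.002, 1.746]
contact_force: [-6.8, -9.8, 9.5]
opening: 0.318
```

```bash
python3 st.py
```

```text
t 46.75 carrier pos [-10.7 -48.7  74.9] F carrier [-8.4 -8.4  9.5] torque [-1.33  1.63  0.07] rpy [-1.7962e+02  1.2000e-01  1.0007e+02] op 0.318
```

Call:
carry_out([
  [[0, 0, 0, 0, 0, 0], [0, 0, 0, 0, 0, 0], [0, 0, 0, 0, 0, 0], [0, 0, 0, 0, 0, 0], [0, 0, 0, 0, 0, 0]],
], hand=0.3)

```text
clock: 47.17
eef_pos: [541.4, 190.3, 75.4]
tcp_rot: [-3.141, -0.0, 1.746]
contact_force: [-0.5, -1.2, 0.3]
opening: 0.702
```

Call:
carry_out([
  [[0, 0, -0.04, 0, 0, 0], [0, 0, -0.1, 0, 0, 0], [0, 0, -0.18, 0, 0, 0], [-0.02, 0, -0.26, 0, 0, 0], [-0.1, 0, -0.3, 0, 0, 0]],
])

```text
clock: 47.58
eef_pos: [549.6, 153.6, 199.2]
tcp_rot: [3.138, -0.002, 1.749]
contact_force: [1.7, 0.5, 0.0]
opening: 0.701
```

Call:
carry_out([
  [[-0.1, 0, 0, 0, 0, 0], [-0.2, 0, 0, 0, 0, 0], [-0.3, 0, 0, 0, 0, 0], [-0.4, 0, 0, 0, 0, 0], [-0.5, 0, 0, 0, 0, 0]],
])

```text
clock: 48.0
eef_pos: [583.2, -48.1, 195.7]
tcp_rot: [-3.141, 0.0, 1.746]
contact_force: [1.5, 0.5, -0.9]
opening: 0.705
```

```bash
python3 st.py; python3 look.py v1 red; python3 row.py v1
```

```text
t 48.0 carrier pos [  -7.7 -289.2  195.7] F carrier [ 1.6  0.3 -0.9] torque [ 0.02 -0.03 -0.01] rpy [-179.98    0.    100.06] op 0.705
scene 79 carrier-frame pct 2/50/98 [[-35.7, -32.7, 15.8], [-26.3, -11.0, 41.6], [18.9, 1.1, 45.1]]
top 217 carrier-frame pct 2/50/98 [[-43.4, -33.6, 12.7], [-11.0, -17.8, 40.4], [26.3, 2.1, 44.0]]
scene red 57 [[-29.7, -31.5, 39.1], [-20.4, -10.6, 42.4], [19.8, 1.4, 44.8]] [[-5.6, -11.7], [54.2, 31.2], 15.7]
scene green 32 [[-29.3, 7.7, 38.5], [-22.2, 18.1, 42.6], [18.9, 35.2, 44.8]] [[-5.5, 21.9], [48.8, 27.4], 1.9]
scene yellow 117 [[-33.0, -51.5, 38.1], [-11.3, 58.1, 42.6], [23.9, 81.4, 45.5]] [[-5.9, 12.1], [141.3, 55.8], 87.4]
scene wedge top 51 [[-46.0, -64.1, 31.3], [-39.4, -50.6, 37.2], [-24.8, -38.8, 39.1]] [[-35.9, -49.3], [30.6, 22.9], 22.8]
scene grip 55 [[-13.0, -48.1], [15.2, 31.0], 89.3]
top red 184 [[-29.4, -33.5, 38.3], [-6.2, -17.8, 40.8], [26.7, 1.4, 44.4]] [[-0.2, -16.1], [36.9, 59.8], 88.9]
top green 131 [[-28.6, 6.3, 38.3], [-4.5, 23.6, 41.1], [21.7, 38.9, 44.3]] [[-3.5, 22.8], [50.9, 33.6], 0.1]
top yellow 327 [[-29.8, -41.4, 38.2], [-6.0, 57.2, 41.3], [27.6, 79.5, 44.8]] [[-2.3, 10.6], [141.9, 60.4], 87.6]
top wedge top 114 [[-44.6, -63.9, 32.4], [-31.9, -51.4, 36.0], [16.7, -39.0, 39.4]] [[-13.7, -48.9], [64.9, 26.2], 7.9]
top grip 75 [[-13.3, -48.1], [13.2, 29.6], 84.8]
```

View pics/v1_scene.png

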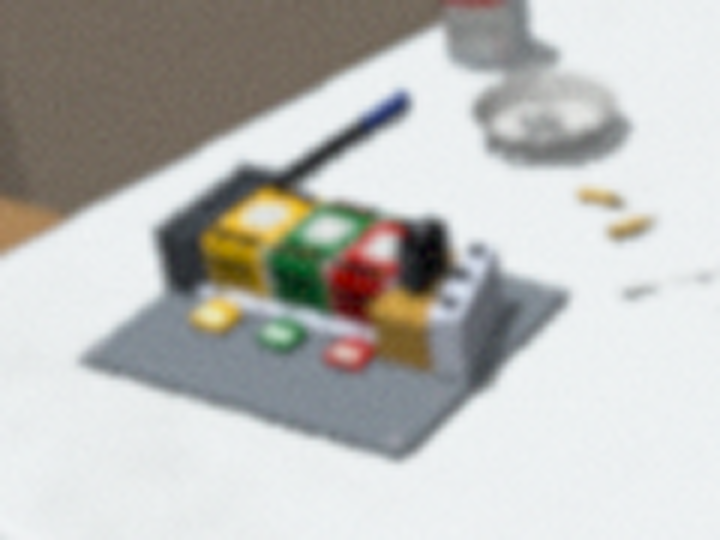

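View pics/v1_top.png

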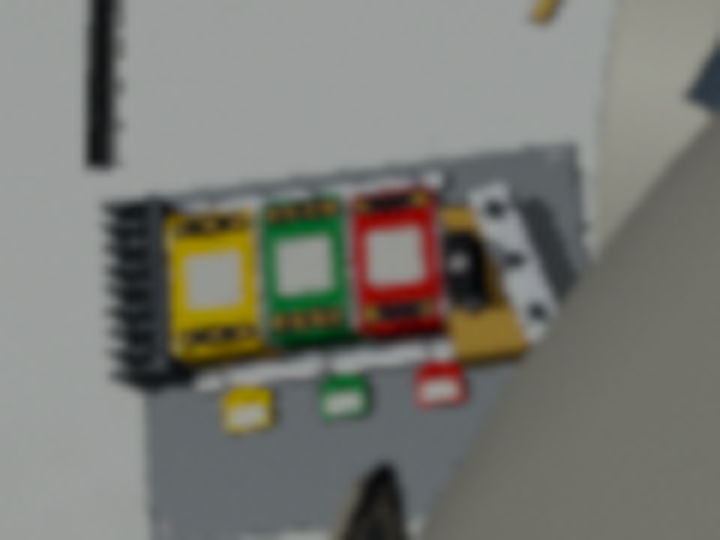

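Run:
```python
from h import *
optics.grab_frame('scene'); 
for n in ['screwdriver_mid','tweezers_mid','wedge_grip']: print(n,[(np.round(d['point'],1),round(d['confidence'],2)) for d in nets.tip_of(n,'scene')[:1]])
r.sign_off()
```

```text
screwdriver_mid [(array([ 409.4, -176.3,    5.6]), 0.65)]
tweezers_mid [(array([ 618.8, -316. ,   10.6]), 0.45)]
wedge_grip [(array([536.9, 190.4,  48.4]), 0.66)]
the job is handed in; nothing more can be done
```

The three modules lie flat between the rails behind their own clips, the wedge is driven home, and the job was handed in at about 48 s. The hand-in gives no verdict, so what follows is from my own measurements.

**What I did:** I set green, red and yellow behind their clips. On the first attempt the wedge caught the red module's front corner, pushing it about 4 mm to the rear and turning it about 7°. I backed the wedge out, squared the red module with the gripper, shifted it towards the heat sink, then drove the wedge in along the bar. It stopped at about 15–18 N.

**Last checks (carrier frame, mm):**

| Check | Measured | Target |
|---|---|---|
| Wedge grip centre | (-13, -48) | (-14, -48) |
| Wedge thick end, x | -45 to -46 | -46 (bar's front end) |
| Red module, y | about -16 | -17 |
| Green module, y | about 22 | 21 |

- **Modules:** The row looks tight and square in both pictures, and all module tops are level. Yellow sits against the heat sink, but the wedge's similar colour spoilt its separate measurement, so I judged it from the pictures only.
- **Screwdriver and tweezers:** The scene camera puts each within about 4 mm of its starting place, which is the network's own error.
- **Arm:** It was clear of everything when I handed in.

**Disagreements:** The two cameras differ by about 2–3 mm in x and height. The network put the wedge grip at height 48 mm against the expected 51 mm; that is within its roughly 4 mm error and inside the allowed range.

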